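# Load sample tins from the desiccator into the drying oven

## Robot

A 6-joint arm with a two-finger parallel gripper is mounted at the origin on the work surface. World frame = base frame: x ahead of the robot, y to its left, z up, the work surface at z = 0. Lengths are in mm, angles in rad, forces in N, time in s.
With the tool pointing down it reaches from about 325 to 775 mm from the base axis. Payload 5.5 kg.
Tool frame: the origin (TCP) lies on the centre line of the jaws, within the pads' length; the fingertips stand 17 mm ahead of it and the grasp point (between the pads) lies 2 mm behind it; z points along the fingers, y is the direction in which the jaws open and shut (so a half turn about z gives the same grasp; the last joint's range is limited). The gripper opens to 85 mm and grips with 20 to 120 N. Pads are 22 mm wide; open, the fingers measure 114 mm over their backs; the gripper's body (76 mm by 85 mm) begins 54 mm behind the grasp point. The pads swing forward as they close: fully open they stand 13 mm farther back than shut.
Start: joints at [-1.383, 0.091, 1.231, -0, 1.82, -0.057], TCP at [145.416, -582.126, 248.275] pointing down, gripper open.
Joint ranges: [-2.87, 2.87], [-0.86, 2.18], [0.17, 2.46], [-1.51, 4.65], [0.06, 2.69], [-2.65, 2.65]. Speed limits (rad/s): [2.57, 2.57, 3.01, 3.14, 3.14, 3.14].

## Interface

Orientations are given as a 3x3 rotation matrix whose columns are the frame's x, y, z axes.
In Python, from station import status, viewer, ctrl gives the robot as it stands.
- The arm moves only by the tool send_rows, never from a script. Its argument "targets" is a list of rows, each an object with "hand": the finger opening in cm, from 0 to 8.54; "xyz": the shift along the tool's x, y, z in cm, a list of three; "angular": the turn, a rotation vector about the tool's x, y, z in rad, a list of three. In form: [{"hand": hand, "xyz": [dx, dy, dz], "angular": [ax, ay, az]}, ...]. A call has 1 to 10 rows; each row is the pose to reach, as a shift and turn from the pose commanded when the call began, along the tool's axes at that moment; what a row does not reach only later rows make up. A row lasts 1/10 s, in which the tool goes at most 50 mm and 8.59 degrees, less where a joint would pass 70% of its speed; a pose out of reach is approached as far as the arm can. A call with a gripper value outside its range is refused whole. The fingers move at their own pace and stop on an object; "newtons" is the grip in N (left out, the last holds). Time passes only in rows, so rows that repeat a pose let the fingers close. It gives the time, the measured TCP pose, the force and the opening at its end, in the units of the state.
- status.observe(): the state, without advancing time (a new reading comes with each control period).
- viewer.read_camera(name): name is "side" or "top"; returns the picture (480x640x3 uint8, blue, green, red); there is no depth.
- viewer.calibration(name): a dict with "fovy" (degrees; the focal length in pixels is half the picture's height over the tangent of half this angle, whatever the lens; pixels are square), "cx", "cy" (the principal point, pixels), "position" and "rotation" of the camera in the world. Camera axes: x right, y up, looking along -z (the intrinsics and any distortion apply to the point x, -y, -z); pixel columns grow to the right and rows downward; lengths in mm; the calibration is good to about 2 mm. A picture is of the moment at which its call begins. calibration takes no time and is no camera call.
- ctrl.close_job(): hands the job in, once; it reports no verdict.
Trained networks look in the newest picture that a camera, given by its name, has taken for a name from the list of things; names that differ only in an ending like _2 or _b are one class to them, and where a whole thing is asked for, a point or a joint stands for the part that bears it (a point fixed in the world has none). Each returns a list of dicts, best first, with "confidence" (0 to 1); they miss things now and then, are a little off and sometimes report something else, mostly with a low value. They report only what shows in the picture. A call takes as long as a camera call.
- viewer.boxes_of(camera, label): "point" ([x, y, z] in mm, in the coordinates of the camera as it stood for that picture, good to about 4 mm: the middle of the surface that is visible of it).
- viewer.silhouettes(camera, label): "pixels" (480x640 bool, what is visible of it).
The state is a dict: "time_s": time; "qpos": joint angles; "qd": joint speeds; "effort": joint torques, N m; "tcp_pos": TCP position; "eef_rot": TCP orientation; "force": force on the tool from outside, world axes, zero at the start; "torque": the same for the moment, N m; "gripper_width": opening from 0.0 (shut) to 1.0 (fully open).
Only numpy, scipy, OpenCV 4.12 (cv2) and the standard library are available. Lean on these libraries where they do the work, as an engineer would, in place of code of your own. Each camera call takes 0.05 s, during which the arm holds its last target.

## Task

Dry the sample tins: lift the lid off the desiccator by its knob and set it right way up on the middle of the cork mat, swing the oven door wide open by its handle, and stand every tin from the desiccator upright on the oven's pulled-out tray. Then push the tray with all the tins fully home and only after that shut the door completely. Leave the bottle, the magnifier and the ruler where they are.

Things in the scene. Friction and masses are not known exactly. Their poses are not given: they have to be found in the camera images.
- lid_knob (a point): Centre (half-way up) of the black knob on the desiccator's lid; knob 30 mm across, 36 mm tall, upright. The lid is a clear hollow dome, 194 mm across with a grey rim, 60 mm tall without the knob, 0.4 kg, not fastened; this point is 80 mm above the underside of its rim, on its axis. z = up through the knob.
- desiccator_mid (a point): Middle of the desiccator's mouth, at rim height. Fixed glass base 194 mm across, rim 50 mm above the bench; inside it is 164 mm across with a flat plate 30 mm above the bench on which the tins stand. The lid rests on its rim, covering the tins.
- mat: Round brown cork mat for the lid, 210 mm across, 4 mm thick, fixed to the bench; origin at the centre of its underside.
- tin1_mid (a point): Sample tin 1 (may be absent). Aluminium can 50 mm across and 42 mm tall with an orange knob on top, 22 mm across and 24 mm tall; 66 mm tall in all, about 0.12 kg. This point is on its axis half-way up, 33 mm above its foot (the knob's middle is 21 mm higher). z = up. Starts standing in the desiccator.
- tin2_mid (a point): Sample tin 2 (may be absent). Aluminium can 50 mm across and 42 mm tall with an orange knob on top, 22 mm across and 24 mm tall; 66 mm tall in all, about 0.12 kg. This point is on its axis half-way up, 33 mm above its foot (the knob's middle is 21 mm higher). z = up. Starts standing in the desiccator.
- tin3_mid (a point): Sample tin 3 (may be absent). Aluminium can 50 mm across and 42 mm tall with an orange knob on top, 22 mm across and 24 mm tall; 66 mm tall in all, about 0.12 kg. This point is on its axis half-way up, 33 mm above its foot (the knob's middle is 21 mm higher). z = up. Starts standing in the desiccator.
- tin4_mid (a point): Sample tin 4 (may be absent). Aluminium can 50 mm across and 42 mm tall with an orange knob on top, 22 mm across and 24 mm tall; 66 mm tall in all, about 0.12 kg. This point is on its axis half-way up, 33 mm above its foot (the knob's middle is 21 mm higher). z = up. Starts standing in the desiccator.
- door (a joint): Angle of the oven door (rad): 0 = shut, grows as it swings out towards the robot, to 2.0 at most. It hinges about a vertical axis on its left side (seen from the robot), moves easily and stays where it is left. It may start a little ajar.
- door_handle (a point): Grip point on the upright steel bar handle of the blue door: round bar 11 mm thick, reaching from 37 mm to 111 mm above the bench, standing 35 mm off the door's face, 200 mm from the hinge axis; this point is 78 mm above the bench, and the bar is free of brackets from there up. The point turns with the door: -x = out of the door's face, y = along the door towards the hinge. The handle lies 50 mm in -x and 200 mm in -y from the hinge axis.
- door_hinge (a point): Point on the door's hinge axis, 78 mm above the bench; same axes as the handle. Door 230 mm wide, 15 mm thick, 88 mm tall, its lower edge 24 mm and its upper edge 112 mm above the bench.
- tray (a joint): How far the oven's tray is pulled out (m): 0 = fully home inside the oven, 0.2 at most. It starts pulled out, lying on the ledge in front of the oven. It slides with about 1.5 N of friction and has a stop at each end.
- tray_mid (a point): Middle of the upper face of the tray's floor, 15 mm above the bench. Aluminium tray 190 mm (x) by 184 mm (y) with lips 4 mm wide and 6 mm tall. x = the direction in which the tray is pushed into the oven (away from the robot), y = to the left, towards the door hinge. The white oven (230 mm wide, 112 mm tall, 250 mm deep; doorway 200 mm wide, from 10 mm to 98 mm above the bench) stands square to these axes; with the tray home this point is 100 mm behind the plane of its front.
- tray_post (a point): Top of the red upright post by which the tray is pushed: 16 mm across, its top 79 mm above the bench and 64 mm above the tray's floor, at the tray's front right corner (87 mm in -x and 75 mm in -y from the tray's middle). With the tray home the post stands 5 mm inside the front of the oven, behind the shut door.
- bottle_mid (a point): Bystander: brown glass bottle, 64 mm across, 130 mm tall, standing; point 65 mm above its foot. Leave alone.
- magnifier_mid (a point): Bystander: black-rimmed round magnifier lying flat, 80 mm across, 14 mm thick; point at its centre. Leave alone.
- ruler_mid (a point): Bystander: green plastic ruler lying flat, 200 x 30 x 4 mm, long along its y; point at its centre. Leave alone.

How it is judged:
By the outcome, as a careful person would: the job done as asked, in the order asked, and still so for the second after the job is handed in, with the robot touching nothing.
Of tin1, tin2, tin3, tin4 only 2 to 4 are there at a start; the rules pass over those that are not, and their reading is None.
At some moment in a run one of tin1, tin2, tin3, tin4 may be knocked a few centimetres aside while the robot is not near it.
It also fails if it takes over 210 s, if anything falls off the work surface, if the arm or the gripper's body presses on something with over 40 N, if the wrist force passes 120 N, or if a joint passes its speed limit or range.

## Working session

There is one attempt and no reset: what is moved stays moved. The work goes in short steps, Python scripts to look and compute and a tool call to move; the robot and the scene stay as the last step left them, time stands still between calls to the robot, and variables do not carry over. Pictures are saved under pics/ and viewed, and the job is handed in when it is done.

Besides the shell and the picture viewer there is one more tool, called after "Request:" as name(argument=value, ...) on one line, values as JSON. send_rows: Moves the arm, as the interface text tells. Its arguments: {"type":"object","properties":{"targets":{"type":"array"},"newtons":{"type":"number"}},"required":["targets"]}

```bash
mkdir -p pics; ls; python3 - <<'E'
from station import status, viewer, ctrl
import cv2
s=status.observe()
print(s)
for n in ("side","top"):
    im=viewer.read_camera(n); cv2.imwrite(f"pics/{n}0.png",im)
    print(n,viewer.calibration(n))
E
```

```text
pics
{'time_s': 0.0, 'qpos': array([-1.38272046e+00,  9.18683575e-02,  1.23191624e+00,  8.16686468e-06,
        1.81978173e+00, -5.67284357e-02]), 'qd': array([-0.00041124, -0.00024377,  0.00067886,  0.00047452, -0.0015018 ,
       -0.00055729]), 'effort': array([-1.75990095e-03, -4.58735919e+01, -4.18033934e+01, -1.33219205e-04,
        1.16402423e-02, -3.11730469e-05]), 'tcp_pos': array([ 145.35702198, -581.8674974 ,  247.12800173]), 'eef_rot': array([[ 9.70184310e-01,  2.42368054e-01, -3.61238907e-04],
       [ 2.42368294e-01, -9.70182377e-01,  1.94034145e-03],
       [ 1.19809159e-04, -1.97004169e-03, -9.99998052e-01]]), 'force': array([-0.7711805 ,  0.91712207, -0.46261677]), 'torque': array([ 0.00284796,  0.00117794, -0.01758437]), 'gripper_width': 1.0006621029991494}
side {'fovy': 42.357195329289524, 'cx': 322.5037488355154, 'cy': 241.0425917209802, 'position': array([ 412.39410805, 1114.94564142, 1081.95056664]), 'rotation': array([[-0.9764407 ,  0.14916775, -0.15592478],
       [-0.21486995, -0.60561813,  0.76619683],
       [ 0.01986098,  0.78164932,  0.62340186]])}
top {'fovy': 48.17702375860809, 'cx': 320.45532931622466, 'cy': 240.07003064345278, 'position': array([ 380.87338206,  -41.71121442, 1405.14274766]), 'rotation': array([[ 1.87591869e-02,  9.83403222e-01, -1.80461065e-01],
       [-9.99819456e-01,  1.89970309e-02, -4.10385623e-04],
       [ 3.02464989e-03,  1.80436183e-01,  9.83582043e-01]])}
```

View pics/side0.png

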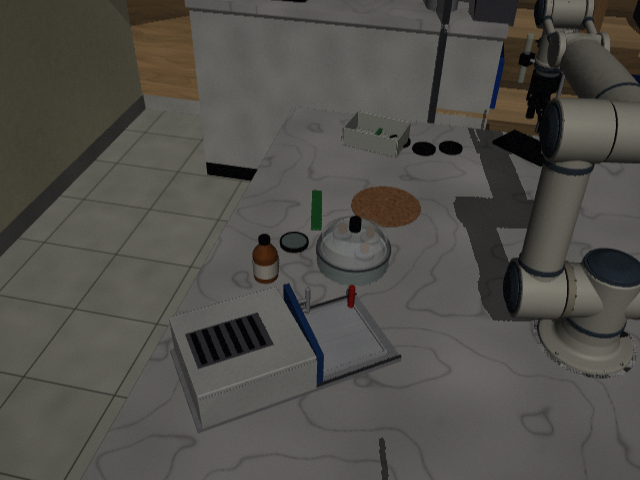

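View pics/top0.png

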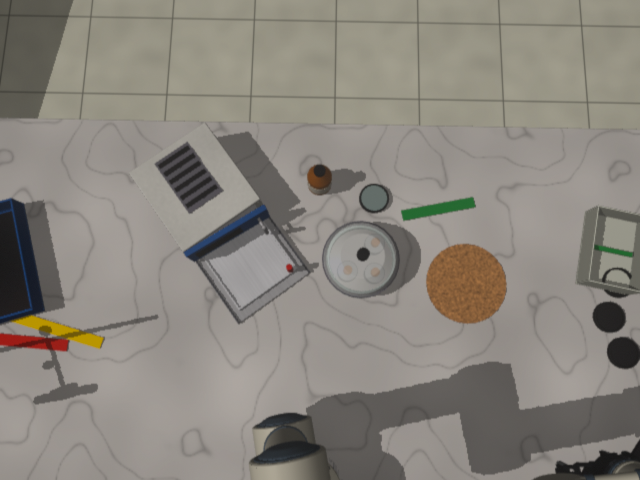

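```bash
cat > h.py <<'E'
from station import status, viewer, ctrl
import numpy as np, cv2
np.set_printoptions(precision=2,suppress=True)
C={n:viewer.calibration(n) for n in ("side","top")}
def f(n): return 240/np.tan(np.radians(C[n]['fovy']/2))
def proj(n,p):
    c=C[n]; q=(np.array(p,float)-c['position'])@c['rotation']
    return np.array([c['cx']+f(n)*q[0]/-q[2], c['cy']+f(n)*(-q[1])/-q[2]])
def onz(n,uv,z):
    c=C[n]; d=c['rotation']@np.array([(uv[0]-c['cx'])/f(n),-(uv[1]-c['cy'])/f(n),-1.])
    t=(z-c['position'][2])/d[2]; return c['position']+t*d
def boxes(n,l):
    c=C[n]; return [(round(b['confidence'],2), c['rotation']@np.array(b['point'])+c['position']) for b in viewer.boxes_of(n,l)]
def tri(uvs):
    A=[];B=[]
    for n,uv in uvs.items():
        c=C[n]; d=c['rotation']@np.array([(uv[0]-c['cx'])/f(n),-(uv[1]-c['cy'])/f(n),-1.]); d/=np.linalg.norm(d)
        P=np.eye(3)-np.outer(d,d); A.append(P);B.append(P@c['position'])
    return np.linalg.solve(sum(A),sum(B))
def rel(p,psi=None):
    "shift in cm in tool axes from current measured pose to world p"
    s=status.observe(); return s['eef_rot'].T@(np.array(p)-s['tcp_pos'])/10
E
python3 - <<'E'
from h import *
for l in ["lid_knob","mat","tin1_mid","door_handle","tray","tray_post","bottle_mid","magnifier_mid","ruler_mid"]:
    for n in ("side","top"):
        print(l,n,[(a,b.round(0)) for a,b in boxes(n,l)[:5]])
E
```

```text
lid_knob side [(0.61, array([ 578., -100.,   94.]))]
lid_knob top [(0.94, array([ 573., -140.,  100.]))]
mat side [(0.61, array([ 527., -419.,    3.]))]
mat top [(0.74, array([ 754., -180.,   10.])), (0.61, array([ 527., -420.,    6.]))]
tin1_mid side []
tin1_mid top []
door_handle side [(0.62, array([643., 193., 106.]))]
door_handle top [(0.97, array([635., 192., 100.]))]
tray side [(0.55, array([554., 136.,  15.]))]
tray top [(0.66, array([566., 144.,  17.])), (0.55, array([ 754., -180.,   14.]))]
tray_post side []
tray_post top [(0.85, array([568., 149.,  19.]))]
bottle_mid side [(0.79, array([785., -13.,  73.])), (0.56, array([ 755., -181.,   13.]))]
bottle_mid top [(0.74, array([775., -35.,  89.])), (0.42, array([565., 144.,  17.]))]
magnifier_mid side [(0.97, array([ 757., -181.,   14.])), (0.69, array([ 730., -348.,    7.]))]
magnifier_mid top []
ruler_mid side [(0.84, array([ 731., -345.,    7.])), (0.6, array([571., -59.,  26.]))]
ruler_mid top [(0.66, array([ 726., -356.,    5.]))]
```

```bash
python3 - <<'E'
from h import *
t=cv2.imread("pics/top0.png");s=cv2.imread("pics/side0.png")
cv2.imwrite("pics/tz.png",cv2.resize(t[110:330,120:420],(800,587),interpolation=cv2.INTER_CUBIC))
cv2.imwrite("pics/sz.png",cv2.resize(s[180:430,150:450],(720,600),interpolation=cv2.INTER_CUBIC))
E
```

```text
(no output)
```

View pics/tz.png

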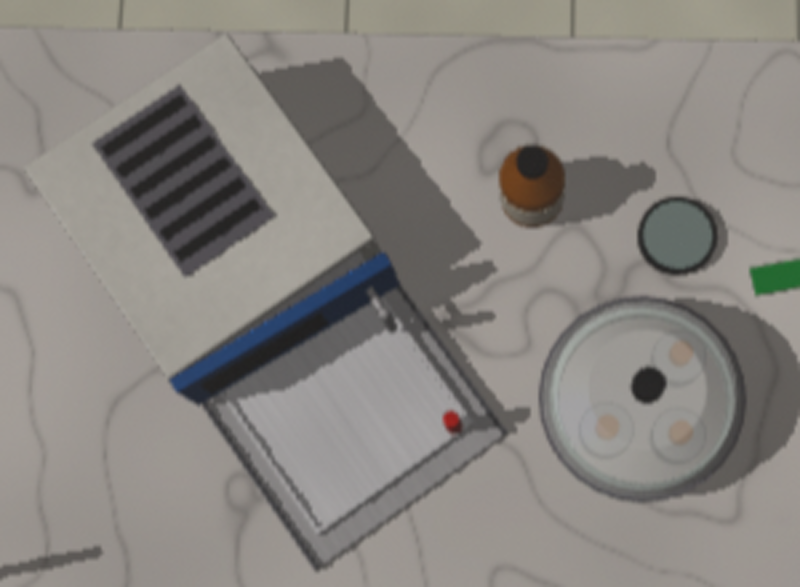

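View pics/sz.png

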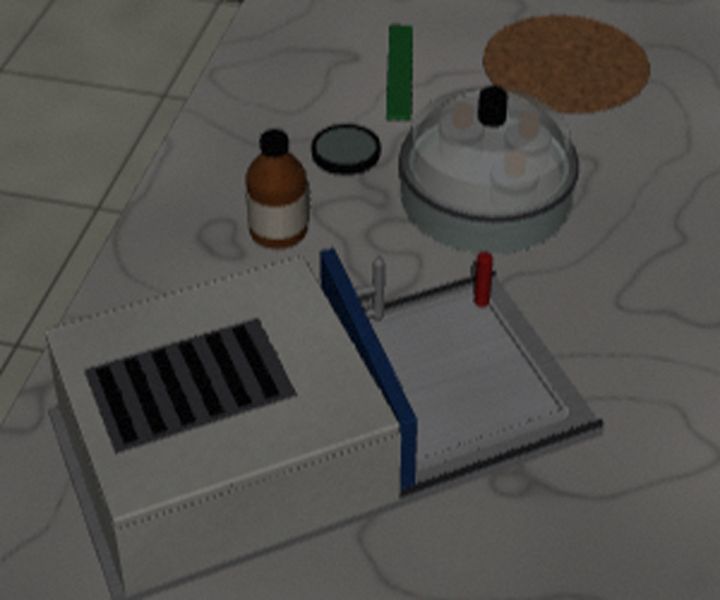

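```bash
cat > fit.py <<'E'
from h import *
from scipy.optimize import least_squares
T=lambda u,v:(120+u*300/800,110+v*220/587)
S=lambda u,v:(150+u/2.4,180+v/2.4)
obs=[("top",T(27,168),(250,115,112)),("top",T(230,36),(250,-115,112)),("top",T(372,240),(0,-115,112)),
("side",S(48,330),(250,-115,112)),("side",S(303,257),(0,-115,112)),("side",S(118,522),(250,115,112)),("side",S(402,430),(0,115,112)),
("top",T(451,414),(-187,-75,79)),("side",S(485,255),(-187,-75,79))]
def w(p,a): 
    c,s=np.cos(p[2]),np.sin(p[2]); return [p[0]+c*a[0]-s*a[1],p[1]+s*a[0]+c*a[1],a[2]]
r=least_squares(lambda p:np.concatenate([proj(n,w(p,a))-uv for n,uv,a in obs]),[640,190,0.5],loss='soft_l1')
print(r.x); print(r.fun.reshape(-1,2))
p=r.x
for k,a in dict(hinge=(0,115,78),post=(-187,-75,79),tray=(-100,0,15)).items(): print(k,np.array(w(p,a)))
E
python3 fit.py; python3 - <<'E'
from h import *
T=lambda u,v:(120+u*300/800,110+v*220/587)
S=lambda u,v:(150+u/2.4,180+v/2.4)
print("post",tri(dict(top=T(451,414),side=S(485,255))))
print("handle top",tri(dict(top=T(372,292),side=S(379,258))))
print("knob top",tri(dict(top=T(651,378),side=S(493,92))), onz("top",T(651,378),148))
for n in("top","side"):
  for l in("lid_knob","mat"):
    for m in viewer.silhouettes(n,l)[:2]:
        v,u=np.nonzero(m['pixels']); print(n,l,m['confidence'],len(u),u.mean(),v.mean(),u.min(),u.max(),v.min(),v.max(), onz(n,(u.mean(),v.mean()),4 if l=="mat" else 130))
E
```

```text
[650.35 203.34   0.64]
[[-2.62 -0.76]
 [-2.07 -1.83]
 [ 0.34 -1.1 ]
 [-0.68  0.13]
 [ 1.26 -0.48]
 [-0.95  0.33]
 [ 0.96 -1.7 ]
 [ 1.61  5.45]
 [ 5.19  0.01]]
hinge [581.43 295.4   78.  ]
post [545.6   31.24  79.  ]
tray [570.3  143.41  15.  ]
post [558.21  35.55  80.42]
handle top [656.16 108.33 123.65]
knob top [ 585.38 -145.41  146.47] [ 585.56 -145.28  148.  ]
top lid_knob 0.69 4722 360.2437526471834 259.32613299449383 322 399 221 297 [ 569.7  -137.53  130.  ]
top mat 0.98 5127 465.9440218451336 283.70704115467134 426 506 243 323 [ 529.22 -423.95    4.  ]
side lid_knob 0.93 3401 353.61099676565715 244.94178182887387 316 391 216 273 [573.17 -58.33 130.  ]
```

```bash
cat > fit2.py <<'E'
from h import *
from scipy.optimize import least_squares
T=lambda u,v:(120+u*300/800,110+v*220/587)
S=lambda u,v:(150+u/2.4,180+v/2.4)
obs=[("top",T(27,168),(250,115,112),0),("top",T(230,36),(250,-115,112),0),("top",T(372,240),(0,-115,112),0),
("side",S(48,330),(250,-115,112),0),("side",S(303,257),(0,-115,112),0),("side",S(118,522),(250,115,112),0),("side",S(402,430),(0,115,112),0),
("top",T(451,414),(13,-75,79),1),("side",S(485,256),(13,-75,79),1),
("top",T(372,293),(-50,-200,111),2),("side",S(379,260),(-50,-200,111),2),
("side",S(324,251),(0,-230,112),2),("side",S(333,249),(-15,-230,112),2)
]
def loc(p,a,k):
    a=np.array(a,float)
    if k==1: a[0]-=p[3]
    if k==2:
        c,s=np.cos(-p[4]),np.sin(-p[4]); a[:2]=[c*a[0]-s*a[1],s*a[0]+c*a[1]+115]
    return a
def w(p,a,k=0): 
    a=loc(p,a,k)
    c,s=np.cos(p[2]),np.sin(p[2]); return np.array([p[0]+c*a[0]-s*a[1],p[1]+s*a[0]+c*a[1],a[2]])
if __name__=="__main__":
    r=least_squares(lambda p:np.concatenate([proj(n,w(p,a,k))-uv for n,uv,a,k in obs]),[640,190,0.5,200,.1],loss='soft_l1')
    print(r.x); print(r.fun.reshape(-1,2)); np.save("p.npy",r.x)
    p=r.x
    for k,a in dict(hinge=(0,115,78,0),post=(13,-75,79,1),tray=(100,0,15,1),handle=(-50,-200,78,2)).items(): print(k,np.array(w(p,a[:3],a[3])))
E
python3 fit2.py
```

```text
[649.83 201.95   0.64 185.75   0.05]
[[-2.2  -0.37]
 [-1.74 -1.59]
 [ 0.84 -0.95]
 [-0.24 -0.1 ]
 [ 1.56 -0.82]
 [-0.24 -0.05]
 [ 1.46 -2.2 ]
 [-1.06  0.93]
 [ 0.05  0.78]
 [ 3.86  6.15]
 [-0.29  0.13]
 [-2.28  0.36]
 [ 0.14 -0.34]]
hinge [580.74 293.88  78.  ]
post [556.79  38.2   79.  ]
tray [581.28 150.43  15.  ]
handle [650.91 100.03  78.  ]
```

```bash
cat > ov.py <<'E'
from fit2 import *
import sys
p=np.load("p.npy")
def draw(n,im,crop,sc,p=p):
    x0,y0,x1,y1=crop; o=cv2.resize(im[y0:y1,x0:x1],None,fx=sc,fy=sc,interpolation=cv2.INTER_CUBIC)
    def L(pts,k,col):
        q=np.array([(proj(n,w(p,a,k))-[x0,y0])*sc for a in pts]); cv2.polylines(o,[q.astype(int)],False,col,1,cv2.LINE_AA)
    for z in(10,112): L([(0,-115,z),(250,-115,z),(250,115,z),(0,115,z),(0,-115,z)],0,(0,255,0))
    for z in(24,112): L([(0,-230,z),(0,0,z),(-15,0,z),(-15,-230,z),(0,-230,z)],2,(255,255,0))
    L([(-50,-200,37),(-50,-200,111)],2,(0,0,255)); L([(13,-75,15),(13,-75,79)],1,(255,0,255))
    for z in(15,): L([(5,-92,z),(195,-92,z),(195,92,z),(5,92,z),(5,-92,z)],1,(0,255,255))
    return o
if __name__=="__main__":
    cv2.imwrite("pics/ot.png",draw("top",cv2.imread("pics/top0.png"),(120,110,350,330),2.6))
    cv2.imwrite("pics/os.png",draw("side",cv2.imread("pics/side0.png"),(150,240,420,440),2.8))
E
python3 ov.py
```

```text
(no output)
```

View pics/ot.png

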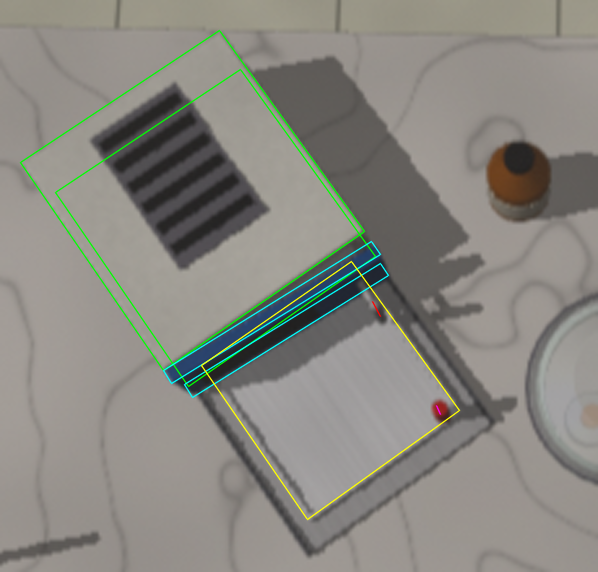

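View pics/os.png

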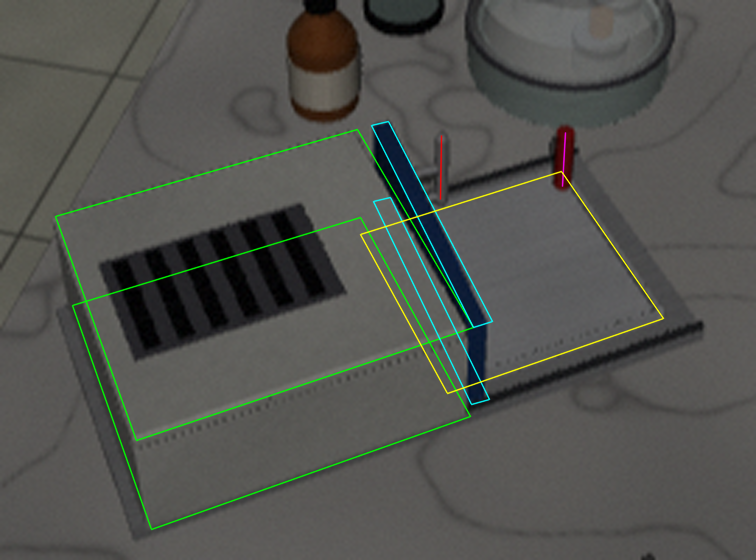

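```bash
python3 - <<'E'
from h import *
uv={}
for n,(x0,y0,x1,y1) in dict(top=(350,240,378,268),side=(343,210,368,240)).items():
    im=cv2.imread(f"pics/{n}0.png")[y0:y1,x0:x1]; m=im.max(2)<60
    v,u=np.nonzero(m); print(n,len(u),u.min()+x0,u.max()+x0,v.min()+y0,v.max()+y0); uv[n]=(u.mean()+x0,v.mean()+y0); print(uv[n])
print(tri(uv), onz("top",uv["top"],133), onz("side",uv["side"],130))
m=None
im=cv2.imread("pics/side0.png"); hsv=cv2.cvtColor(im,cv2.COLOR_BGR2HSV)
mm=((hsv[...,0]<20)&(hsv[...,1]>90))[170:240,330:440]; v,u=np.nonzero(mm); uvs=(u.mean()+330,v.mean()+170); print(len(u),uvs,onz("side",uvs,4))
im=cv2.imread("pics/top0.png"); hsv=cv2.cvtColor(im,cv2.COLOR_BGR2HSV)
mm=((hsv[...,0]<20)&(hsv[...,1]>90))[230:340,415:520]; v,u=np.nonzero(mm); uvt=(u.mean()+415,v.mean()+230); print(len(u),uvt,onz("top",uvt,4),tri(dict(top=uvt,side=uvs)))
s=status.observe(); print(s['tcp_pos'],s['eef_rot'],s['time_s'])
E
```

```text
top 114 357 368 248 260
(np.float64(362.640350877193), np.float64(253.8859649122807))
side 194 349 361 215 232
(np.float64(354.7886597938144), np.float64(223.7680412371134))
[ 584.16 -143.17  130.5 ] [ 582.55 -142.98  133.  ] [ 585.47 -144.06  130.  ]
2125 (np.float64(385.8997647058824), np.float64(205.928)) [ 532.78 -421.52    4.  ]
4927 (np.float64(465.8936472498478), np.float64(283.23746701846966)) [ 530.45 -423.86    4.  ] [ 531.86 -424.49    1.8 ]
[ 145.41 -582.11  248.27] [[ 0.97  0.24 -0.  ]
 [ 0.24 -0.97  0.  ]
 [-0.   -0.   -1.  ]] 1.2
```

```bash
cat >> h.py <<'E'
def go(p,dyaw=0,s=None):
    s=s or status.observe()
    print("t%.2f tcp"%s['time_s'],s['tcp_pos'].round(1),"xyz cm:",(s['eef_rot'].T@(np.array(p,float)-s['tcp_pos'])/10).round(2))
E
python3 -c "
from h import *
go((584,-143.5,220));go((365,-363,240))"
```

```text
t1.20 tcp [ 145.4 -582.1  248.3] xyz cm: [ 53.18 -31.92   2.83]
t1.20 tcp [ 145.4 -582.1  248.3] xyz cm: [ 26.61 -15.94   0.83]
```

Request:
send_rows(targets=[{"hand": 7,"xyz": [10.6,-6.4,0],"angular": [0,0,0]},{"hand": 7,"xyz": [26.6,-16,0.8],"angular": [0,0,0]},{"hand": 7,"xyz": [53.2,-31.9,2.8],"angular": [0,0,0]},{"hand": 7,"xyz": [53.2,-31.9,2.8],"angular": [0,0,0]},{"hand": 7,"xyz": [53.2,-31.9,2.8],"angular": [0,0,0]},{"hand": 7,"xyz": [53.2,-31.9,2.8],"angular": [0,0,0]},{"hand": 7,"xyz": [53.2,-31.9,2.8],"angular": [0,0,0]},{"hand": 7,"xyz": [53.2,-31.9,2.8],"angular": [0,0,0]},{"hand": 7,"xyz": [53.2,-31.9,2.8],"angular": [0,0,0]},{"hand": 7,"xyz": [53.2,-31.9,2.8],"angular": [0,0,0]}])

```text
time_s: 2.2
tcp_pos: [499.9, -227.4, 226.7]
eef_rot: [[0.97, 0.242, 0.001], [0.242, -0.97, -0.0], [0.001, 0.001, -1.0]]
force: [1.4, -1.1, -0.1]
gripper_width: 0.821
```

```bash
python3 -c "
from h import *
go((584,-143.5,220));go((584,-143.5,135));s=status.observe();print(s['qpos'],s['gripper_width'],s['force'])
print(s['eef_rot'])"
```

```text
t2.20 tcp [ 499.9 -227.4  226.7] xyz cm: [10.19 -6.1   0.67]
t2.20 tcp [ 499.9 -227.4  226.7] xyz cm: [10.19 -6.1   9.17]
[-0.49 -0.05  1.41 -0.    1.78  0.84] 0.8212520614750107 [ 1.4  -1.06 -0.13]
[[ 0.97  0.24  0.  ]
 [ 0.24 -0.97 -0.  ]
 [ 0.    0.   -1.  ]]
```

Request:
send_rows(targets=[{"hand": 7,"xyz": [5.1,-3.1,0.7],"angular": [0,0,0]},{"hand": 7,"xyz": [10.2,-6.1,0.7],"angular": [0,0,0]},{"hand": 7,"xyz": [10.2,-6.1,0.7],"angular": [0,0,0]},{"hand": 7,"xyz": [10.2,-6.1,0.7],"angular": [0,0,0]}])

```text
time_s: 2.6
tcp_pos: [584.1, -143.0, 218.7]
eef_rot: [[0.969, 0.246, -0.001], [0.246, -0.969, 0.001], [-0.001, -0.001, -1.0]]
force: [-0.7, -0.1, 0.2]
gripper_width: 0.819
```

```bash
python3 - <<'E'
from h import *
cv2.imwrite("pics/side1.png",viewer.read_camera("side")[150:320,270:520].repeat(3,0).repeat(3,1))
cv2.imwrite("pics/top1.png",viewer.read_camera("top")[180:330,280:480].repeat(4,0).repeat(4,1))
go((584,-143.5,220));go((584,-143.5,135))
E
```

```text
t2.70 tcp [ 582.6 -145.6  219.3] xyz cm: [ 0.19 -0.17 -0.07]
t2.70 tcp [ 582.6 -145.6  219.3] xyz cm: [ 0.2  -0.17  8.43]
```

View pics/side1.png

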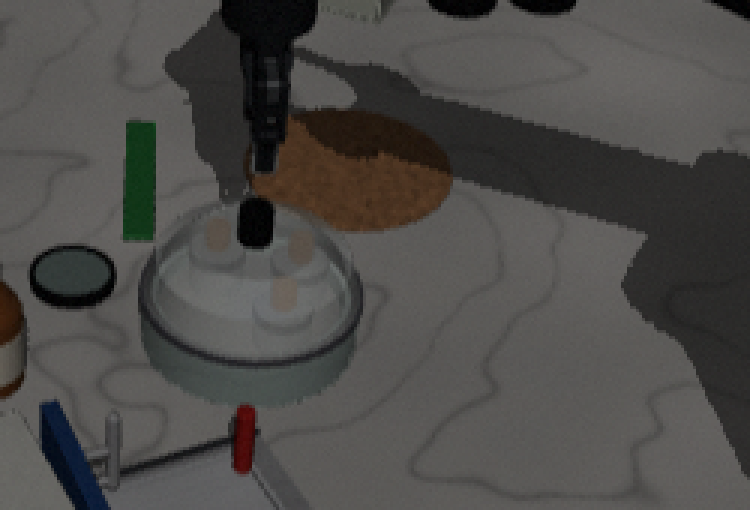

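View pics/top1.png

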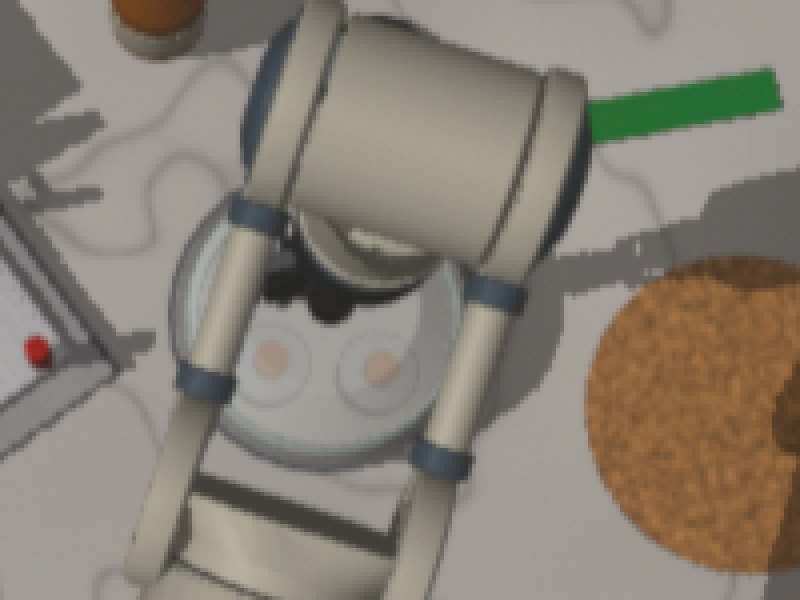

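Request:
send_rows(targets=[{"hand": 7,"xyz": [0.1,-0.1,4.2],"angular": [0,0,0]},{"hand": 7,"xyz": [0.1,-0.1,8.3],"angular": [0,0,0]},{"hand": 7,"xyz": [0.1,-0.1,8.3],"angular": [0,0,0]},{"hand": 1,"xyz": [0.1,-0.1,8.3],"angular": [0,0,0]},{"hand": 1,"xyz": [0.1,-0.1,8.3],"angular": [0,0,0]},{"hand": 1,"xyz": [0.1,-0.1,8.3],"angular": [0,0,0]},{"hand": 1,"xyz": [0.1,-0.1,8.3],"angular": [0,0,0]},{"hand": 1,"xyz": [0.1,-0.1,8.3],"angular": [0,0,0]}], newtons=50)

```text
time_s: 3.5
tcp_pos: [584.9, -144.7, 140.4]
eef_rot: [[0.97, 0.242, 0.005], [0.242, -0.97, -0.002], [0.005, 0.003, -1.0]]
force: [-2.3, -0.9, 6.7]
gripper_width: 0.338
```

```bash
python3 - <<'E'
from h import *
print(status.observe()['gripper_width']*85)
go((531.5,-423,230));go((531.5,-423,91.5))
E
```

```text
28.69077899010434
t3.50 tcp [ 584.9 -144.7  140.4] xyz cm: [-11.87  25.74  -8.93]
t3.50 tcp [ 584.9 -144.7  140.4] xyz cm: [-11.94  25.69   4.92]
```

Request:
send_rows(targets=[{"hand": 1,"xyz": [0,0,-2],"angular": [0,0,0]},{"hand": 1,"xyz": [0,0,-5],"angular": [0,0,0]},{"hand": 1,"xyz": [0,0,-9],"angular": [0,0,0]},{"hand": 1,"xyz": [-2,4.3,-9],"angular": [0,0,0]},{"hand": 1,"xyz": [-4,8.6,-9],"angular": [0,0,0]},{"hand": 1,"xyz": [-6,12.9,-9],"angular": [0,0,0]},{"hand": 1,"xyz": [-8,17.2,-9],"angular": [0,0,0]},{"hand": 1,"xyz": [-10,21.5,-9],"angular": [0,0,0]},{"hand": 1,"xyz": [-11.9,25.7,-9],"angular": [0,0,0]},{"hand": 1,"xyz": [-11.9,25.7,-9],"angular": [0,0,0]}])

```text
time_s: 4.5
tcp_pos: [527.7, -428.1, 225.1]
eef_rot: [[0.972, 0.236, -0.002], [0.236, -0.972, -0.002], [-0.003, 0.001, -1.0]]
force: [-0.8, 1.0, -4.2]
gripper_width: 0.331
```

```bash
python3 - <<'E'
from h import *
cv2.imwrite("pics/side2.png",viewer.read_camera("side")[100:300,250:500].repeat(3,0).repeat(3,1))
t=viewer.read_camera("top");cv2.imwrite("pics/top2f.png",t)
s=status.observe();print(s['gripper_width']*85,s['force'],s['eef_rot'])
go((531.5,-423,230));go((531.5,-423,94.5))
E
```

```text
28.185440638806583 [-0.11  0.52 -3.54] [[ 0.97  0.24 -0.  ]
 [ 0.24 -0.97  0.  ]
 [-0.   -0.   -1.  ]]
t4.60 tcp [ 529.9 -423.3  225.9] xyz cm: [ 0.17  0.01 -0.41]
t4.60 tcp [ 529.9 -423.3  225.9] xyz cm: [ 0.17  0.03 13.14]
```

View pics/side2.png

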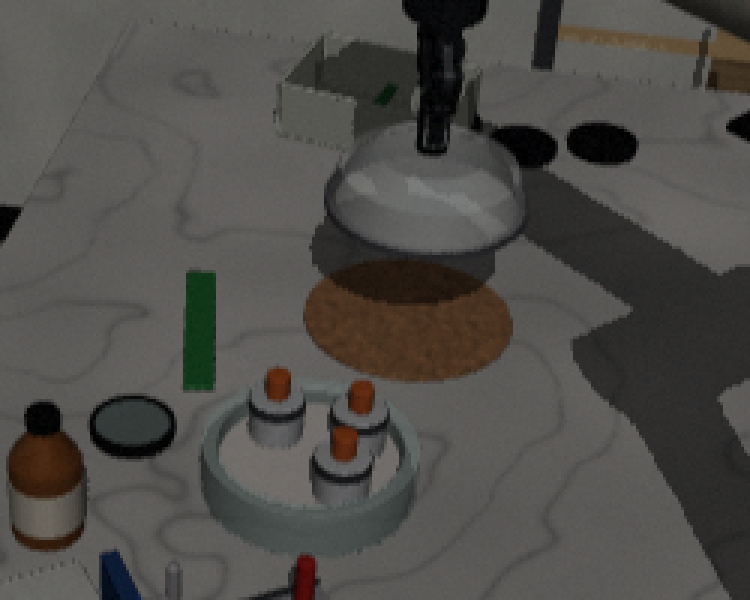

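View pics/top2f.png

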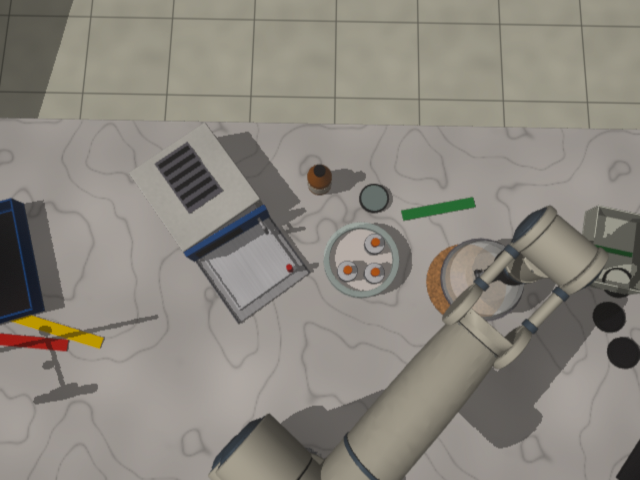

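Request:
send_rows(targets=[{"hand": 1,"xyz": [0.2,0,4],"angular": [0,0,0]},{"hand": 1,"xyz": [0.2,0,8],"angular": [0,0,0]},{"hand": 1,"xyz": [0.2,0,11],"angular": [0,0,0]},{"hand": 1,"xyz": [0.2,0,12],"angular": [0,0,0]},{"hand": 1,"xyz": [0.2,0,12.5],"angular": [0,0,0]},{"hand": 1,"xyz": [0.2,0,12.5],"angular": [0,0,0]}])

```text
time_s: 5.2
tcp_pos: [533.2, -421.4, 102.9]
eef_rot: [[0.97, 0.243, 0.001], [0.243, -0.97, -0.001], [0.001, 0.001, -1.0]]
force: [-0.5, 0.4, -2.8]
gripper_width: 0.328
```

```bash
python3 - <<'E'
from h import *
cv2.imwrite("pics/side3.png",viewer.read_camera("side")[130:270,300:500].repeat(4,0).repeat(4,1))
s=status.observe();print(s['gripper_width']*85,s['force'])
go((531.5,-423,230));go((531.5,-423,94.5))
E
```

```text
28.130582582606 [ 0.09  0.18 -3.26]
t5.25 tcp [ 533.4 -421.8  103.9] xyz cm: [ -0.18   0.1  -12.61]
t5.25 tcp [ 533.4 -421.8  103.9] xyz cm: [-0.21  0.07  0.94]
```

View pics/side3.png

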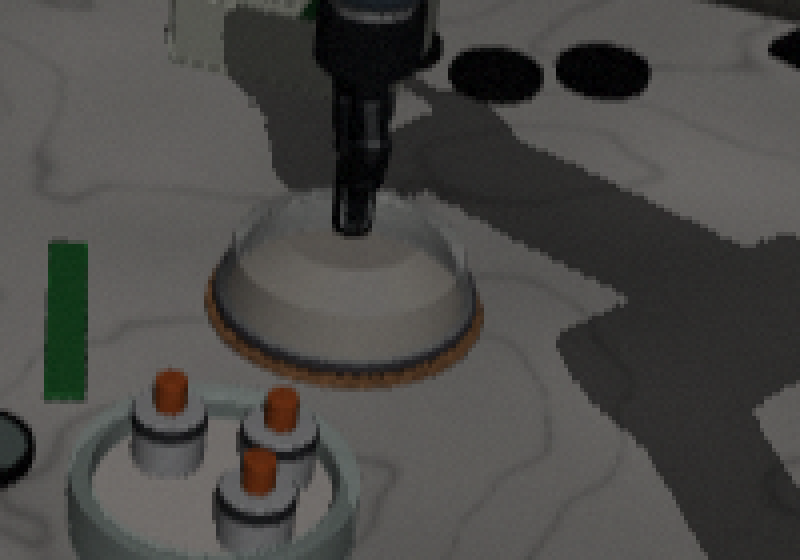

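Request:
send_rows(targets=[{"hand": 1,"xyz": [-0.1,0,0.5],"angular": [0,0,0]},{"hand": 1,"xyz": [-0.1,0,0.8],"angular": [0,0,0]},{"hand": 1,"xyz": [-0.1,0,0.8],"angular": [0,0,0]}])

```text
time_s: 5.55
tcp_pos: [531.7, -422.4, 94.5]
eef_rot: [[0.97, 0.242, 0.002], [0.242, -0.97, -0.001], [0.001, 0.002, -1.0]]
force: [-0.1, -1.3, -1.5]
gripper_width: 0.332
```

Request:
send_rows(targets=[{"hand": 1,"xyz": [0,0,0.2],"angular": [0,0,0]},{"hand": 1,"xyz": [0,0,0.2],"angular": [0,0,0]}])

```text
time_s: 5.75
tcp_pos: [531.7, -422.4, 94.5]
eef_rot: [[0.97, 0.242, 0.002], [0.242, -0.97, -0.002], [0.002, 0.002, -1.0]]
force: [-3.3, 1.6, 6.4]
gripper_width: 0.33
```

Request:
send_rows(targets=[{"hand": 4.5,"xyz": [0,0,-0.1],"angular": [0,0,0]},{"hand": 6,"xyz": [0,0,-0.1],"angular": [0,0,0]},{"hand": 6,"xyz": [0,0,-0.1],"angular": [0,0,0]},{"hand": 6,"xyz": [0,0,-0.1],"angular": [0,0,0]},{"hand": 6,"xyz": [0,0,-4],"angular": [0,0,0]},{"hand": 6,"xyz": [0,0,-9],"angular": [0,0,0]},{"hand": 6,"xyz": [0,0,-14],"angular": [0,0,0]},{"hand": 6,"xyz": [0,0,-14],"angular": [0,0,0]}])

```text
time_s: 6.55
tcp_pos: [533.1, -423.3, 242.2]
eef_rot: [[0.97, 0.242, 0.012], [0.242, -0.97, -0.01], [0.009, 0.013, -1.0]]
force: [0.4, -0.1, 2.2]
gripper_width: 0.701
```

```bash
python3 - <<'E'
from h import *
from fit2 import w
p=np.load("p.npy")
cv2.imwrite("pics/side4.png",viewer.read_camera("side")[130:270,300:500].repeat(4,0).repeat(4,1))
s=status.observe();print(s['gripper_width']*85,s['force'],s['qpos'])
for th in np.arange(0.05,1.96,.19):
    q=p.copy();q[4]=th;print(round(th,2),w(q,(-50,-200,78),2), "normal yaw",round(p[2]-th,2))
h=w(p,(-50,-200,100),2)
go((h[0],h[1],200));go((h[0],h[1],100))
E
```

```text
59.901728030961415 [-0.3   0.11 -0.73] [-0.72  0.3   1.01  0.    1.82  0.6 ]
0.05 [651.33 100.19  78.  ] normal yaw 0.59
0.24 [613.48  90.34  78.  ] normal yaw 0.4
0.43 [574.46  87.82  78.  ] normal yaw 0.21
0.62 [535.65  92.71  78.  ] normal yaw 0.02
0.81 [498.47 104.85  78.  ] normal yaw -0.17
1.0 [464.25 123.79  78.  ] normal yaw -0.36
1.19 [434.22 148.85  78.  ] normal yaw -0.55
1.38 [409.47 179.12  78.  ] normal yaw -0.74
1.57 [390.88 213.53  78.  ] normal yaw -0.93
1.76 [379.12 250.84  78.  ] normal yaw -1.12
1.95 [374.62 289.69  78.  ] normal yaw -1.31
t6.60 tcp [ 532.6 -422.9  237.8] xyz cm: [ 24.13 -47.9    3.52]
t6.60 tcp [ 532.6 -422.9  237.8] xyz cm: [ 24.07 -47.98  13.52]
```

View pics/side4.png

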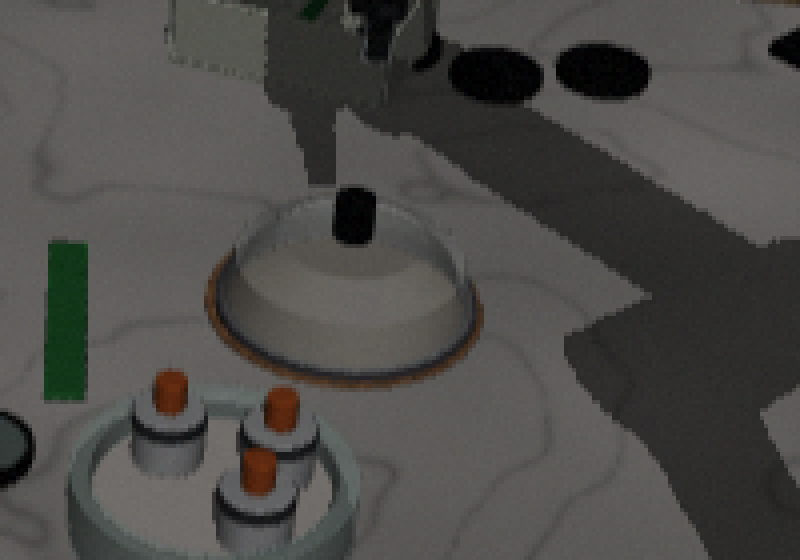

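Request:
send_rows(targets=[{"hand": 6,"xyz": [2.2,-4.4,0],"angular": [0,0,-0.03]},{"hand": 6,"xyz": [24,-48,1],"angular": [0,0,-0.35]},{"hand": 6,"xyz": [24,-48,1],"angular": [0,0,-0.35]},{"hand": 6,"xyz": [24,-48,1],"angular": [0,0,-0.35]},{"hand": 6,"xyz": [24,-48,1],"angular": [0,0,-0.35]},{"hand": 6,"xyz": [24,-48,1],"angular": [0,0,-0.35]},{"hand": 6,"xyz": [24,-48,1],"angular": [0,0,-0.35]},{"hand": 6,"xyz": [24,-48,1],"angular": [0,0,-0.35]},{"hand": 6,"xyz": [24,-48,1],"angular": [0,0,-0.35]},{"hand": 6,"xyz": [24,-48,1],"angular": [0,0,-0.35]}])

```text
time_s: 7.6
tcp_pos: [639.5, 67.3, 220.2]
eef_rot: [[0.828, 0.56, -0.002], [0.56, -0.828, -0.0], [-0.002, -0.001, -1.0]]
force: [-0.3, -1.7, -0.2]
gripper_width: 0.7
```

```bash
python3 - <<'E'
from h import *
s=status.observe();print(s['qpos'],s['eef_rot'])
go((651,100,200));go((651,100,100))
E
```

```text
[ 0.05  0.21  1.15 -0.    1.78  1.03] [[ 0.83  0.56 -0.  ]
 [ 0.56 -0.83 -0.  ]
 [-0.   -0.   -1.  ]]
t7.60 tcp [639.5  67.3 220.2] xyz cm: [ 2.79 -2.06  2.02]
t7.60 tcp [639.5  67.3 220.2] xyz cm: [ 2.81 -2.05 12.02]
```

Request:
send_rows(targets=[{"hand": 5,"xyz": [2.8,-2.05,2],"angular": [0,0,0]},{"hand": 5,"xyz": [2.8,-2.05,6],"angular": [0,0,0]},{"hand": 5,"xyz": [2.8,-2.05,6],"angular": [0,0,0]},{"hand": 5,"xyz": [2.8,-2.05,6],"angular": [0,0,0]}])

```text
time_s: 8.0
tcp_pos: [650.4, 97.5, 160.2]
eef_rot: [[0.828, 0.56, -0.005], [0.56, -0.828, -0.001], [-0.004, -0.002, -1.0]]
force: [-0.2, -0.6, 0.5]
gripper_width: 0.585
```

```bash
python3 - <<'E'
from h import *
cv2.imwrite("pics/side5.png",viewer.read_camera("side")[220:390,200:400].repeat(4,0).repeat(4,1)[:600])
cv2.imwrite("pics/top5.png",viewer.read_camera("top")[150:300,180:380].repeat(4,0).repeat(4,1))
go((651,100,150));go((651,100,100))
E
```

```text
t8.10 tcp [652.1  97.1 164.3] xyz cm: [ 0.07 -0.3   1.43]
t8.10 tcp [652.1  97.1 164.3] xyz cm: [ 0.06 -0.31  6.43]
```

View pics/side5.png

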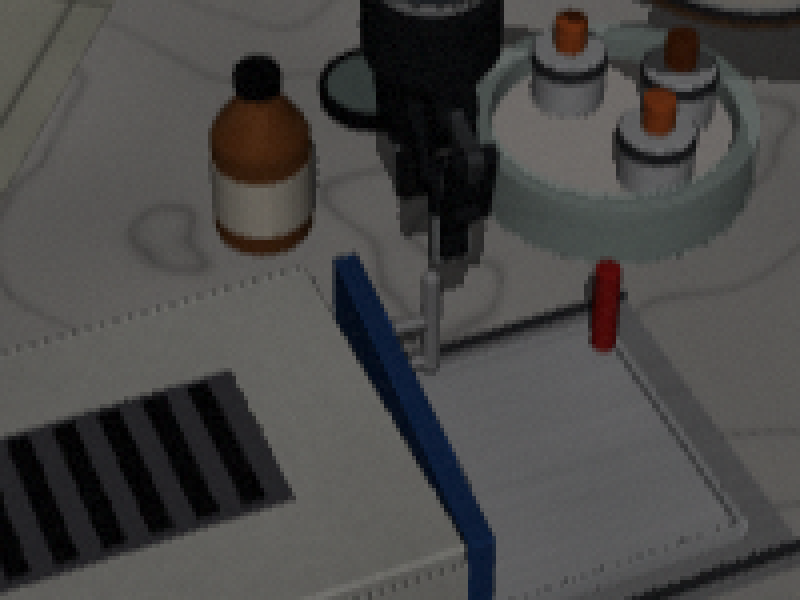

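View pics/top5.png

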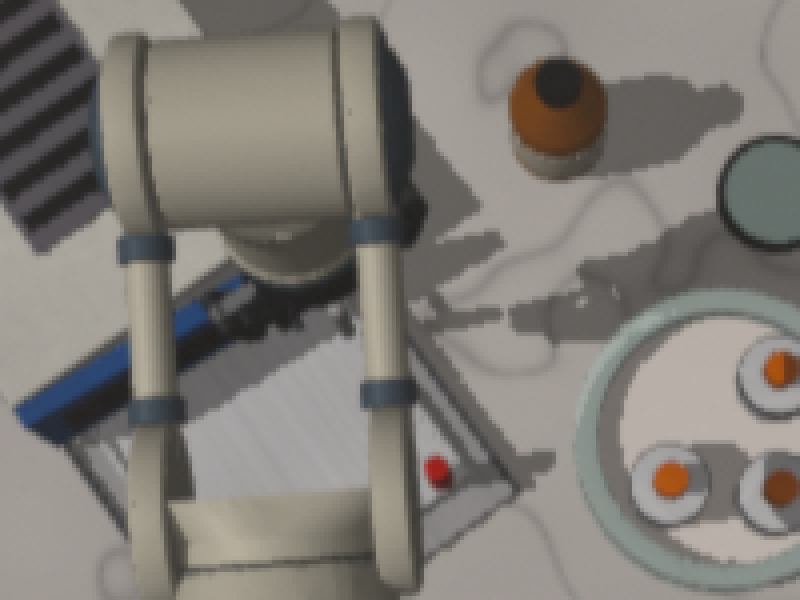

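```bash
python3 - <<'E'
from h import *
s=status.observe();R=s['eef_rot'];t=s['tcp_pos']
for n,x0,y0 in(("side",200,220),("top",180,150)):
    for y in(-35,-25,0,25,35): print(n,y,(proj(n,t+R@np.array([0,y,17]))-[x0,y0])*4)
    print("bar",(proj(n,(651,100,111))-[x0,y0])*4)
E
```

```text
side -35 [452.11 262.47]
side -25 [445.71 251.03]
side 0 [430.   222.93]
side 25 [414.69 195.55]
side 35 [408.67 184.79]
bar [430.37 273.79]
top -35 [282.5  320.63]
top -25 [296.76 311.72]
top 0 [332.3  289.51]
top 25 [367.7  267.38]
top 35 [381.83 258.56]
bar [333.51 303.7 ]
```

Request:
send_rows(targets=[{"hand": 5,"xyz": [-0.2,-0.3,3],"angular": [0,0,0]},{"hand": 5,"xyz": [-0.2,-0.3,5],"angular": [0,0,0]},{"hand": 5,"xyz": [-0.2,-0.3,6.3],"angular": [0,0,0]},{"hand": 5,"xyz": [-0.2,-0.3,6.3],"angular": [0,0,0]},{"hand": 0,"xyz": [-0.2,-0.3,6.3],"angular": [0,0,0]},{"hand": 0,"xyz": [-0.2,-0.3,6.3],"angular": [0,0,0]},{"hand": 0,"xyz": [-0.2,-0.3,6.3],"angular": [0,0,0]},{"hand": 0,"xyz": [-0.2,-0.3,6.3],"angular": [0,0,0]},{"hand": 0,"xyz": [-0.2,-0.3,6.3],"angular": [0,0,0]},{"hand": 0,"xyz": [-0.2,-0.3,6.3],"angular": [0,0,0]}], newtons=40)

```text
time_s: 9.1
tcp_pos: [649.2, 98.8, 101.3]
eef_rot: [[0.829, 0.56, 0.004], [0.56, -0.829, -0.001], [0.003, 0.003, -1.0]]
force: [1.3, -3.0, 5.4]
gripper_width: 0.112
```

```bash
python3 - <<'E'
from h import *
cv2.imwrite("pics/side6.png",viewer.read_camera("side")[220:370,200:400].repeat(4,0).repeat(4,1)[:600])
s=status.observe(); print(s['gripper_width']*85,s['force'],s['tcp_pos'])
E
```

```text
9.436779723493597 [ 0.76 -3.01  5.46] [649.25  98.79 101.3 ]
```

View pics/side6.png

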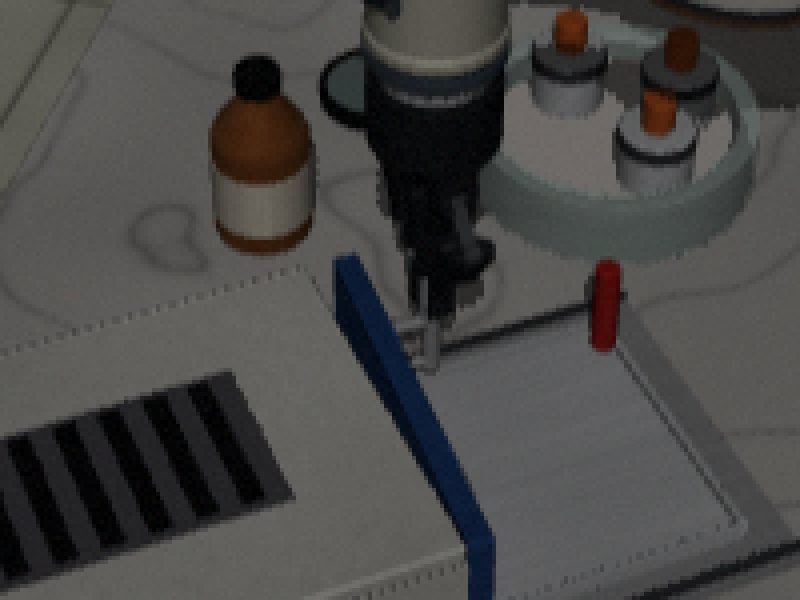

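```bash
cat > arc.py <<'E'
from h import *
import sys
th0,step,n=map(float,sys.argv[1:4])  # relative angles from current
s=status.observe();R=s['eef_rot'];t=s['tcp_pos'];H=np.array([581,294.])
d=t[:2]-H;print(np.hypot(*d),t)
for i in range(1,int(n)+1):
    a=-(step*i);c,q=np.cos(a),np.sin(a);pp=np.array([H[0]+c*d[0]-q*d[1],H[1]+q*d[0]+c*d[1],t[2]])
    print(i,pp.round(0),(R.T@(pp-t)/10).round(1))
E
python3 arc.py 0 0.15 10
```

```text
206.79865097485552 [649.25  98.79 101.3 ]
1 [619.  91. 101.] [-2.9 -1.  -0. ]
2 [589.  87. 101.] [-5.7 -2.5 -0. ]
3 [558.  89. 101.] [-8.2 -4.3 -0. ]
4 [527.  94. 101.] [-10.4  -6.5  -0. ]
5 [498. 105. 101.] [-12.2  -9.   -0.1]
6 [471. 119. 101.] [-13.7 -11.7  -0.1]
7 [446. 138. 101.] [-14.7 -14.6  -0.1]
8 [424. 160. 101.] [-15.3 -17.7  -0.1]
9 [405. 185. 101.] [-15.4 -20.8  -0.1]
10 [391. 212. 101.] [-15.  -23.8  -0.1]
```

Request:
send_rows(targets=[{"hand": 0,"xyz": [-1.5,-0.5,0],"angular": [0,0,0]},{"hand": 0,"xyz": [-2.9,-1.0,0],"angular": [0,0,0]},{"hand": 0,"xyz": [-5.7,-2.5,0],"angular": [0,0,0]},{"hand": 0,"xyz": [-8.2,-4.3,0],"angular": [0,0,0]},{"hand": 0,"xyz": [-10.4,-6.5,0],"angular": [0,0,0]},{"hand": 0,"xyz": [-12.2,-9.0,0],"angular": [0,0,0]},{"hand": 0,"xyz": [-13.7,-11.7,0],"angular": [0,0,0]},{"hand": 0,"xyz": [-13.7,-11.7,0],"angular": [0,0,0]}])

```text
time_s: 9.95
tcp_pos: [466.4, 118.7, 101.2]
eef_rot: [[0.828, 0.561, -0.001], [0.561, -0.828, -0.003], [-0.003, 0.002, -1.0]]
force: [-7.8, -11.1, 11.0]
gripper_width: 0.107
```

```bash
python3 - <<'E'
from h import *
cv2.imwrite("pics/side7.png",viewer.read_camera("side")[220:370,200:400].repeat(4,0).repeat(4,1)[:600])
s=status.observe(); print(s['gripper_width']*85,s['force'],s['qpos'])
E
python3 arc.py 0 0.15 8
```

```text
9.060905992457064 [ -7.62 -11.09  11.51] [ 0.18 -0.21  1.78 -0.    1.57  1.16]
209.46780921348002 [467.3  118.08 101.19]
1 [442. 137. 101.] [-1. -3. -0.]
2 [420. 160. 101.] [-1.6 -6.1 -0. ]
3 [402. 185. 101.] [-1.6 -9.2 -0. ]
4 [388. 213. 101.] [ -1.3 -12.3  -0. ]
5 [378. 243. 101.] [ -0.4 -15.3  -0. ]
6 [373. 274. 101.] [  0.9 -18.2  -0.1]
7 [372. 305. 101.] [  2.6 -20.8  -0.1]
8 [376. 336. 101.] [  4.7 -23.2  -0.1]
```

View pics/side7.png

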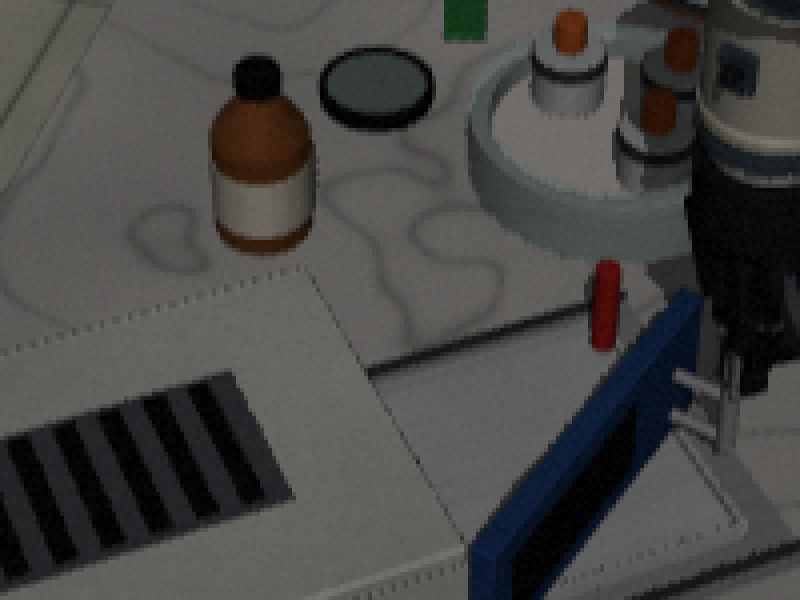

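```bash
sed -i 's/\[581,294.\]/[579,291.]/' arc.py; python3 arc.py 0 0.15 7
```

```text
205.86262793336476 [467.3  118.08 101.19]
1 [443. 137. 101.] [-1.  -2.9 -0. ]
2 [421. 159. 101.] [-1.5 -6.  -0. ]
3 [403. 184. 101.] [-1.6 -9.  -0. ]
4 [389. 211. 101.] [ -1.2 -12.1  -0. ]
5 [379. 241. 101.] [ -0.4 -15.1  -0. ]
6 [374. 271. 101.] [  0.9 -17.9  -0.1]
7 [373. 302. 101.] [  2.5 -20.5  -0.1]
```

Request:
send_rows(targets=[{"hand": 0,"xyz": [-1.0,-2.9,0],"angular": [0,0,0]},{"hand": 0,"xyz": [-1.5,-6.0,0],"angular": [0,0,0]},{"hand": 0,"xyz": [-1.6,-9.0,0],"angular": [0,0,0]},{"hand": 0,"xyz": [-1.2,-12.1,0],"angular": [0,0,0]},{"hand": 0,"xyz": [-0.4,-15.1,0],"angular": [0,0,0]},{"hand": 0,"xyz": [0.9,-17.9,0],"angular": [0,0,0]},{"hand": 0,"xyz": [0.9,-17.9,0],"angular": [0,0,0]}])

```text
time_s: 10.7
tcp_pos: [374.1, 276.2, 100.7]
eef_rot: [[0.826, 0.564, -0.002], [0.564, -0.826, 0.003], [-0.0, -0.004, -1.0]]
force: [-8.9, -0.6, 9.8]
gripper_width: 0.109
```

```bash
python3 - <<'E'
from h import *
cv2.imwrite("pics/side8.png",viewer.read_camera("side")[200:400,250:500].repeat(3,0).repeat(3,1)[:600])
cv2.imwrite("pics/top8.png",viewer.read_camera("top"))
s=status.observe(); print(s['gripper_width']*85,s['force'],s['qpos'],s['tcp_pos'])
E
```

```text
9.352182073240153 [-10.97  -0.12  10.08] [ 0.56 -0.26  1.82  0.    1.58  1.53] [374.24 274.62 100.77]
```

View pics/side8.png

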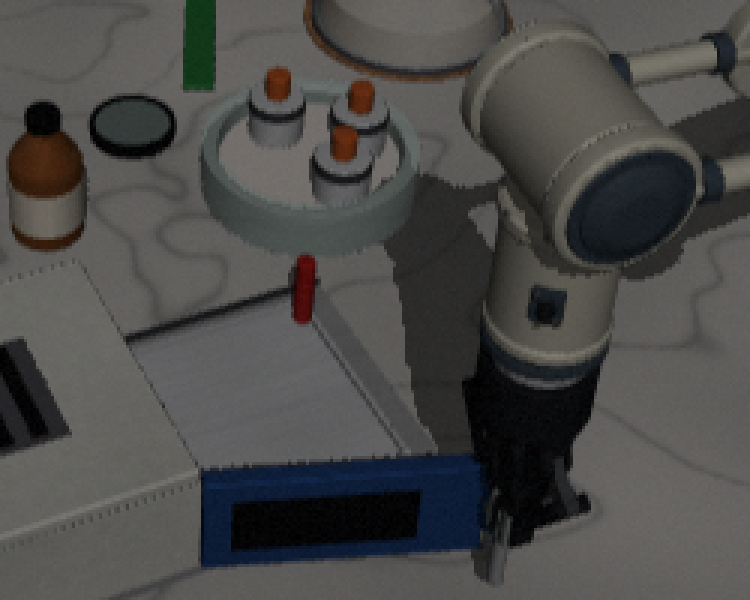

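View pics/top8.png

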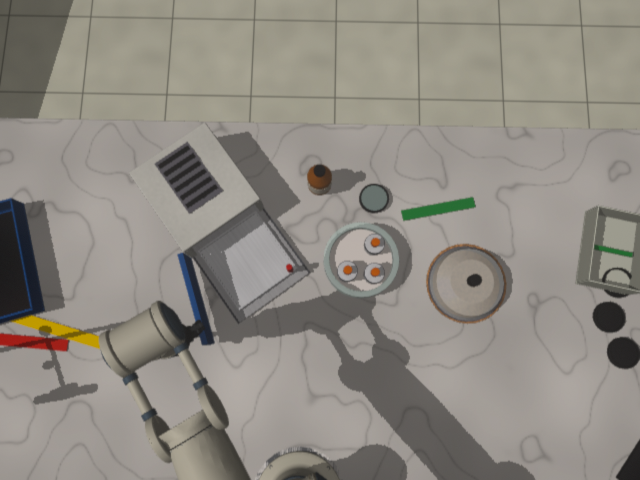

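Request:
send_rows(targets=[{"hand": 2.6,"xyz": [-0.1,0,0],"angular": [0,0,0]},{"hand": 2.6,"xyz": [-0.1,0,0],"angular": [0,0,0]},{"hand": 2.6,"xyz": [-0.1,0,-1],"angular": [0,0,0]},{"hand": 2.6,"xyz": [-0.1,0,-5],"angular": [0,0,0]},{"hand": 2.6,"xyz": [-0.1,0,-9.5],"angular": [0,0,0]},{"hand": 5,"xyz": [-0.1,0,-9.5],"angular": [0,0,0]}])

```text
time_s: 11.4
tcp_pos: [377.6, 273.3, 202.1]
eef_rot: [[0.829, 0.56, 0.01], [0.56, -0.829, 0.006], [0.012, 0.0, -1.0]]
force: [0.1, 0.9, 1.4]
gripper_width: 0.463
```

```bash
cat > tins.py <<'E'
from h import *
def blobs(n,im,crop):
    x0,y0,x1,y1=crop; hsv=cv2.cvtColor(im,cv2.COLOR_BGR2HSV)[y0:y1,x0:x1]
    m=((hsv[...,0]>3)&(hsv[...,0]<18)&(hsv[...,1]>150)&(hsv[...,2]>50)).astype(np.uint8)
    k,lab,st,ce=cv2.connectedComponentsWithStats(m,connectivity=8)
    return [(st[i,4],ce[i]+[x0,y0]) for i in range(1,k) if st[i,4]>15]
def run(tag,zc,ct=(180,190,420,330),cs=(280,200,410,400)):
    it=viewer.read_camera("top");iS=viewer.read_camera("side")
    cv2.imwrite(f"pics/top{tag}.png",it);cv2.imwrite(f"pics/side{tag}.png",iS)
    bt=blobs("top",it,ct);bs=blobs("side",iS,cs)
    print("top",[(int(a),c.round(1),onz("top",c,zc+3).round(0)) for a,c in bt])
    print("side",[(int(a),c.round(1),onz("side",c,zc).round(0)) for a,c in bs])
    for a,c in bt:
        best=min((( np.hypot(*(onz("side",d,zc)-onz("top",c,zc+3))[:2]),tuple(d)) for _,d in bs),default=None)
        if best and best[0]<25: print("tin",tri(dict(top=c,side=best[1])),best[0])
E
python3 - <<'E'
from tins import *
run("9",84)
s=status.observe(); print(s['gripper_width']*85,s['force'],s['tcp_pos'])
E
```

```text
top [(52, array([375.1, 241.8]), array([ 621., -178.,   87.])), (53, array([347.4, 269.5]), array([ 550., -109.,   87.])), (55, array([374.9, 271.5]), array([ 546., -177.,   87.]))]
side [(74, array([342.4, 227.4]), array([ 623., -181.,   84.])), (74, array([370.1, 231.9]), array([ 548., -180.,   84.])), (84, array([364.4, 247.1]), array([ 552., -113.,   84.]))]
tin [ 621.84 -177.59   86.47] 4.021249450266771
tin [ 550.98 -109.24   86.79] 4.354966700974464
tin [ 547.34 -177.35   85.62] 3.1670056392238917
49.51769218331609 [-0.02  0.11 -0.45] [376.2  272.41 196.2 ]
```

```bash
python3 - <<'E'
from h import *
go((551,-111,180))
E
```

```text
t11.50 tcp [376.2 272.4 196.2] xyz cm: [-6.99 41.55  1.6 ]
```

Request:
send_rows(targets=[{"hand": 5,"xyz": [-0.8,4.5,0],"angular": [0,0,0]},{"hand": 5,"xyz": [-7,41.5,1.6],"angular": [0,0,0]},{"hand": 5,"xyz": [-7,41.5,1.6],"angular": [0,0,0]},{"hand": 5,"xyz": [-7,41.5,1.6],"angular": [0,0,0]},{"hand": 5,"xyz": [-7,41.5,1.6],"angular": [0,0,0]},{"hand": 5,"xyz": [-7,41.5,1.6],"angular": [0,0,0]},{"hand": 5,"xyz": [-7,41.5,1.6],"angular": [0,0,0]},{"hand": 5,"xyz": [-7,41.5,1.6],"angular": [0,0,0]},{"hand": 5,"xyz": [-7,41.5,1.6],"angular": [0,0,0]},{"hand": 5,"xyz": [-7,41.5,1.6],"angular": [0,0,0]}])

```text
time_s: 12.5
tcp_pos: [549.6, -114.0, 175.2]
eef_rot: [[0.831, 0.556, -0.004], [0.556, -0.831, 0.0], [-0.003, -0.003, -1.0]]
force: [-0.6, 0.2, -0.4]
gripper_width: 0.585
```

```bash
python3 - <<'E'
from tins import *
run("10",84)
go((551,-111,180));go((551,-111,92.5))
E
```

```text
top [(27, array([373.9, 271.3]), array([ 547., -175.,   87.]))]
side [(73, array([342.4, 227.4]), array([ 623., -181.,   84.])), (85, array([364.5, 247.2]), array([ 552., -113.,   84.]))]
t12.60 tcp [ 549.3 -110.9  176.4] xyz cm: [ 0.13  0.11 -0.36]
t12.60 tcp [ 549.3 -110.9  176.4] xyz cm: [0.15 0.13 8.39]
```

Request:
send_rows(targets=[{"hand": 5,"xyz": [0.1,0.1,4.5],"angular": [0,0,0]},{"hand": 5,"xyz": [0.1,0.1,8.3],"angular": [0,0,0]},{"hand": 5,"xyz": [0.1,0.1,8.3],"angular": [0,0,0]},{"hand": 1,"xyz": [0.1,0.1,8.3],"angular": [0,0,0]},{"hand": 1,"xyz": [0.1,0.1,8.3],"angular": [0,0,0]},{"hand": 1,"xyz": [0.1,0.1,8.3],"angular": [0,0,0]},{"hand": 1,"xyz": [0.1,0.1,8.3],"angular": [0,0,0]}], newtons=40)

```text
time_s: 13.3
tcp_pos: [552.5, -110.9, 98.0]
eef_rot: [[0.828, 0.561, 0.004], [0.561, -0.828, -0.001], [0.003, 0.003, -1.0]]
force: [0.1, 1.6, 6.4]
gripper_width: 0.241
```

Request:
send_rows(targets=[{"hand": 1,"xyz": [0,0,-1],"angular": [0,0,0]},{"hand": 1,"xyz": [0,0,-5],"angular": [0,0,0]},{"hand": 1,"xyz": [0,0,-9.5],"angular": [0,0,0]},{"hand": 1,"xyz": [0,0,-9.5],"angular": [0,0,0]}])

```text
time_s: 13.7
tcp_pos: [553.8, -111.8, 199.1]
eef_rot: [[0.828, 0.56, 0.012], [0.56, -0.828, -0.003], [0.008, 0.01, -1.0]]
force: [0.3, -0.7, 0.0]
gripper_width: 0.238
```

```bash
python3 - <<'E'
from tins import *
s=status.observe(); print(s['gripper_width']*85,s['force'],s['tcp_pos'])
cv2.imwrite("pics/side11.png",viewer.read_camera("side")[200:350,280:480].repeat(4,0).repeat(4,1)[:600])
go((586,210.5,185));go((586,210.5,79))
E
```

```text
20.262203810840845 [ 0.25 -0.7   0.  ] [ 553.85 -111.84  199.11]
t13.75 tcp [ 553.  -111.6  195.4] xyz cm: [ 20.77 -24.85   1.  ]
t13.75 tcp [ 553.  -111.6  195.4] xyz cm: [ 20.71 -24.91  11.6 ]
```

View pics/side11.png

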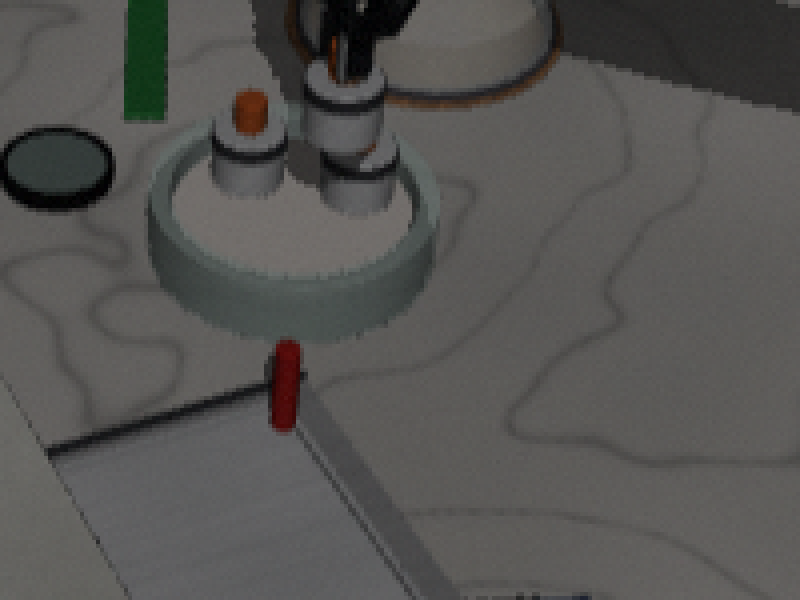

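Request:
send_rows(targets=[{"hand": 1,"xyz": [2.7,-3.2,0],"angular": [0,0,0]},{"hand": 1,"xyz": [5.6,-6.7,0],"angular": [0,0,0]},{"hand": 1,"xyz": [8.5,-10.2,0],"angular": [0,0,0]},{"hand": 1,"xyz": [11.4,-13.7,0],"angular": [0,0,0]},{"hand": 1,"xyz": [14.3,-17.2,0],"angular": [0,0,0]},{"hand": 1,"xyz": [17.2,-20.7,0],"angular": [0,0,0]},{"hand": 1,"xyz": [19.5,-23.4,0],"angular": [0,0,0]},{"hand": 1,"xyz": [20.7,-24.9,0],"angular": [0,0,0]},{"hand": 1,"xyz": [20.7,-24.9,0],"angular": [0,0,0]},{"hand": 1,"xyz": [20.7,-24.9,3],"angular": [0,0,0]}])

```text
time_s: 14.75
tcp_pos: [585.2, 211.3, 164.3]
eef_rot: [[0.828, 0.561, 0.007], [0.561, -0.828, 0.001], [0.007, 0.003, -1.0]]
force: [0.5, -0.3, -0.3]
gripper_width: 0.239
```

```bash
python3 - <<'E'
from tins import *
s=status.observe(); print(s['gripper_width']*85,s['force'],s['tcp_pos'])
cv2.imwrite("pics/side12.png",viewer.read_camera("side")[200:400,200:460].repeat(3,0).repeat(3,1)[:600])
go((586,210.5,95));go((586,210.5,84))
E
```

```text
20.28809331276445 [ 0.53 -0.33 -0.31] [585.17 211.25 164.31]
t14.80 tcp [582.5 209.9 155.2] xyz cm: [0.35 0.15 6.01]
t14.80 tcp [582.5 209.9 155.2] xyz cm: [0.36 0.15 7.11]
```

View pics/side12.png

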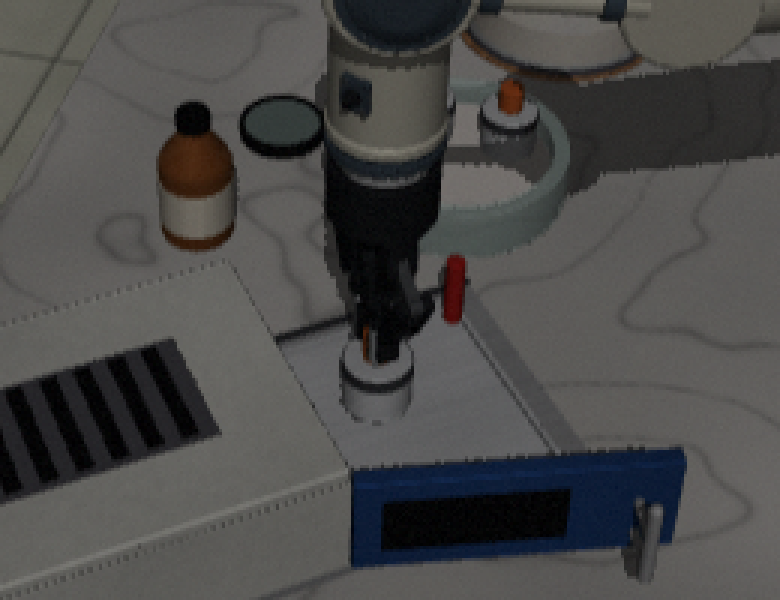

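Request:
send_rows(targets=[{"hand": 1,"xyz": [0.2,0,3.5],"angular": [0,0,0]},{"hand": 1,"xyz": [0.2,0,6],"angular": [0,0,0]},{"hand": 1,"xyz": [0.2,0,7],"angular": [0,0,0]},{"hand": 1,"xyz": [0.2,0,7],"angular": [0,0,0]},{"hand": 1,"xyz": [0.2,0,7],"angular": [0,0,0]}])

```text
time_s: 15.3
tcp_pos: [585.5, 211.8, 91.5]
eef_rot: [[0.829, 0.56, 0.001], [0.56, -0.829, 0.0], [0.001, 0.001, -1.0]]
force: [-0.2, -0.4, -0.8]
gripper_width: 0.239
```

Request:
send_rows(targets=[{"hand": 1,"xyz": [0,0,0.4],"angular": [0,0,0]},{"hand": 1,"xyz": [0,0,0.7],"angular": [0,0,0]},{"hand": 1,"xyz": [0,0,0.7],"angular": [0,0,0]}])

```text
time_s: 15.6
tcp_pos: [585.0, 212.4, 83.4]
eef_rot: [[0.828, 0.56, 0.0], [0.56, -0.828, 0.0], [0.0, 0.0, -1.0]]
force: [0.6, -0.3, -2.3]
gripper_width: 0.235
```

Request:
send_rows(targets=[{"hand": 1,"xyz": [0,0,0.2],"angular": [0,0,0]},{"hand": 1,"xyz": [0,0,0.2],"angular": [0,0,0]}])

```text
time_s: 15.8
tcp_pos: [585.5, 212.9, 83.0]
eef_rot: [[0.828, 0.561, 0.002], [0.561, -0.828, 0.001], [0.003, 0.0, -1.0]]
force: [-1.9, 0.6, 5.3]
gripper_width: 0.236
```

Request:
send_rows(targets=[{"hand": 4,"xyz": [0,0,-0.1],"angular": [0,0,0]},{"hand": 4,"xyz": [0,0,-0.1],"angular": [0,0,0]},{"hand": 4,"xyz": [0,0,-0.1],"angular": [0,0,0]},{"hand": 4,"xyz": [0,0,-4],"angular": [0,0,0]},{"hand": 5,"xyz": [0,0,-9],"angular": [0,0,0]},{"hand": 5,"xyz": [0,0,-9],"angular": [0,0,0]}])

```text
time_s: 16.4
tcp_pos: [587.8, 213.1, 180.3]
eef_rot: [[0.828, 0.56, 0.013], [0.56, -0.828, 0.004], [0.013, 0.004, -1.0]]
force: [1.1, -0.1, 0.8]
gripper_width: 0.585
```

```bash
python3 - <<'E'
from tins import *
run("13",84)
print("tray z:",)
it=cv2.imread("pics/side13.png")
for a,c in blobs("side",it,(280,200,410,400)): print(c,onz("side",c,69))
go((547.5,-178.5,180));go((547.5,-178.5,93))
E
```

```text
top [(56, array([375. , 241.6]), array([ 621., -177.,   87.])), (52, array([374.7, 271.5]), array([ 546., -177.,   87.]))]
side [(72, array([370.1, 231.9]), array([ 548., -179.,   84.])), (108, array([325. , 341.5]), array([582., 225.,  84.]))]
tin [ 547.28 -176.78   85.97] 3.3352654490508606
tray z:
[370.1 231.9] [ 550.32 -198.9    69.  ]
[324.96 341.51] [585.05 211.75  69.  ]
t16.50 tcp [585.9 212.5 173.4] xyz cm: [-25.09  30.24  -0.72]
t16.50 tcp [585.9 212.5 173.4] xyz cm: [-25.12  30.23   7.98]
```

View pics/side13.png

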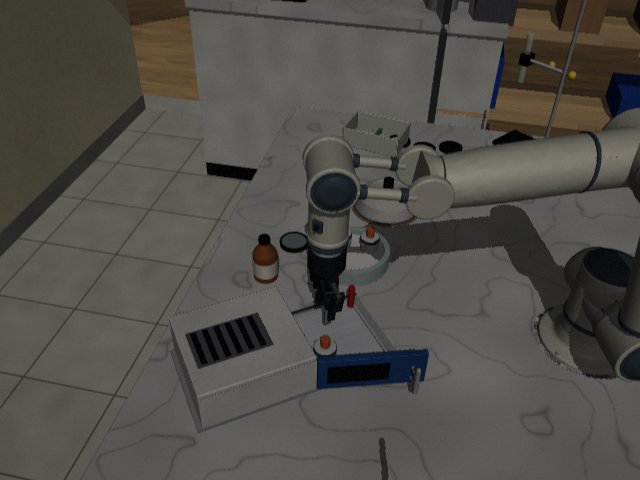

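Request:
send_rows(targets=[{"hand": 5,"xyz": [-2,2.4,-1],"angular": [0,0,0]},{"hand": 5,"xyz": [-25.1,30.2,-0.7],"angular": [0,0,0]},{"hand": 5,"xyz": [-25.1,30.2,-0.7],"angular": [0,0,0]},{"hand": 5,"xyz": [-25.1,30.2,-0.7],"angular": [0,0,0]},{"hand": 5,"xyz": [-25.1,30.2,-0.7],"angular": [0,0,0]},{"hand": 5,"xyz": [-25.1,30.2,-0.7],"angular": [0,0,0]},{"hand": 5,"xyz": [-25.1,30.2,-0.7],"angular": [0,0,0]},{"hand": 5,"xyz": [-25.1,30.2,-0.7],"angular": [0,0,0]},{"hand": 5,"xyz": [-25.1,30.2,-0.7],"angular": [0,0,0]},{"hand": 5,"xyz": [-25.1,30.2,-0.7],"angular": [0,0,0]}])

```text
time_s: 17.5
tcp_pos: [545.3, -180.1, 176.0]
eef_rot: [[0.83, 0.557, -0.003], [0.557, -0.83, 0.001], [-0.002, -0.003, -1.0]]
force: [0.7, 0.3, 0.4]
gripper_width: 0.585
```

```bash
python3 - <<'E'
from tins import *
run("14",84)
go((547.5,-178,180));go((547.5,-178,96))
E
```

```text
top [(50, array([218.5, 254.8]), array([581., 211.,  87.]))]
side [(74, array([342.4, 227.4]), array([ 623., -181.,   84.])), (72, array([370.1, 231.8]), array([ 548., -180.,   84.])), (109, array([325. , 341.6]), array([582., 225.,  84.]))]
tin [583.7  214.2   71.52] 14.159241872345405
t17.60 tcp [ 546.1 -177.5  176.9] xyz cm: [ 0.09  0.12 -0.31]
t17.60 tcp [ 546.1 -177.5  176.9] xyz cm: [0.09 0.14 8.09]
```

Request:
send_rows(targets=[{"hand": 5,"xyz": [0.1,0.1,4.5],"angular": [0,0,0]},{"hand": 5,"xyz": [0.1,0.1,8.3],"angular": [0,0,0]},{"hand": 5,"xyz": [0.1,0.1,8.3],"angular": [0,0,0]},{"hand": 1,"xyz": [0.1,0.1,8.3],"angular": [0,0,0]},{"hand": 1,"xyz": [0.1,0.1,8.3],"angular": [0,0,0]},{"hand": 1,"xyz": [0.1,0.1,8.3],"angular": [0,0,0]},{"hand": 1,"xyz": [0.1,0.1,8.3],"angular": [0,0,0]}], newtons=40)

```text
time_s: 18.3
tcp_pos: [548.8, -178.7, 97.9]
eef_rot: [[0.828, 0.561, 0.004], [0.561, -0.828, -0.001], [0.003, 0.003, -1.0]]
force: [-0.7, 3.1, 5.9]
gripper_width: 0.238
```

Request:
send_rows(targets=[{"hand": 1,"xyz": [0,0,-1],"angular": [0,0,0]},{"hand": 1,"xyz": [0,0,-5],"angular": [0,0,0]},{"hand": 1,"xyz": [0,0,-9.5],"angular": [0,0,0]},{"hand": 1,"xyz": [0,0,-9.5],"angular": [0,0,0]}])

```text
time_s: 18.7
tcp_pos: [550.0, -179.9, 199.3]
eef_rot: [[0.828, 0.56, 0.012], [0.56, -0.828, -0.005], [0.007, 0.011, -1.0]]
force: [0.3, 0.7, -0.7]
gripper_width: 0.234
```

```bash
python3 - <<'E'
from tins import *
run("15",84)
s=status.observe(); print(s['gripper_width']*85,s['force'],s['tcp_pos'])
go((640,138,195));go((640,138,83))
E
```

```text
top [(49, array([218.4, 254.8]), array([581., 211.,  87.]))]
side [(74, array([342.4, 227.4]), array([ 623., -181.,   84.])), (109, array([325. , 341.6]), array([582., 225.,  84.]))]
tin [583.78 214.36  71.64] 14.02370186827844
19.861934576545924 [-0.16  0.57 -2.36] [ 548.27 -179.19  192.37]
t18.80 tcp [ 548.3 -179.2  192.4] xyz cm: [ 25.36 -21.14  -0.28]
t18.80 tcp [ 548.3 -179.2  192.4] xyz cm: [ 25.34 -21.17  10.92]
```

Request:
send_rows(targets=[{"hand": 1,"xyz": [3.2,-2.7,0],"angular": [0,0,0]},{"hand": 1,"xyz": [6.4,-5.4,0],"angular": [0,0,0]},{"hand": 1,"xyz": [9.8,-8.2,0],"angular": [0,0,0]},{"hand": 1,"xyz": [13.2,-11.0,0],"angular": [0,0,0]},{"hand": 1,"xyz": [16.6,-13.8,0],"angular": [0,0,0]},{"hand": 1,"xyz": [20.0,-16.7,0],"angular": [0,0,0]},{"hand": 1,"xyz": [23.2,-19.3,0],"angular": [0,0,0]},{"hand": 1,"xyz": [25.3,-21.1,0],"angular": [0,0,0]},{"hand": 1,"xyz": [25.3,-21.1,0],"angular": [0,0,0]},{"hand": 1,"xyz": [25.3,-21.1,3],"angular": [0,0,0]}])

```text
time_s: 19.8
tcp_pos: [640.3, 138.7, 163.0]
eef_rot: [[0.827, 0.562, 0.006], [0.562, -0.827, 0.0], [0.005, 0.003, -1.0]]
force: [0.4, -0.3, -0.6]
gripper_width: 0.242
```

Request:
send_rows(targets=[{"hand": 1,"xyz": [0,0,3],"angular": [0,0,0]},{"hand": 1,"xyz": [0,0,5.5],"angular": [0,0,0]},{"hand": 1,"xyz": [0,0,6.3],"angular": [0,0,0]},{"hand": 1,"xyz": [0,0,6.3],"angular": [0,0,0]}])

```text
time_s: 20.2
tcp_pos: [637.6, 136.9, 94.3]
eef_rot: [[0.829, 0.56, -0.005], [0.56, -0.829, -0.001], [-0.005, -0.002, -1.0]]
force: [0.3, -0.1, -0.8]
gripper_width: 0.238
```

```bash
python3 - <<'E'
from tins import *
cv2.imwrite("pics/side16.png",viewer.read_camera("side")[200:400,200:460].repeat(3,0).repeat(3,1)[:600])
s=status.observe(); print(s['gripper_width']*85,s['force'],s['tcp_pos'])
go((640,138,83))
E
```

```text
20.00766461153829 [ 0.01  0.01 -1.5 ] [638.61 137.18  96.61]
t20.25 tcp [638.6 137.2  96.6] xyz cm: [0.16 0.01 1.36]
```

View pics/side16.png

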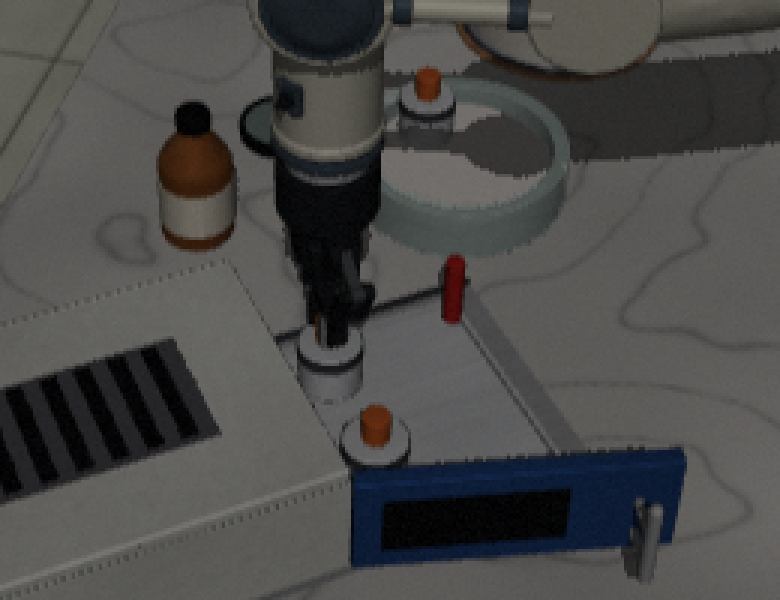

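Request:
send_rows(targets=[{"hand": 1,"xyz": [0,0,0.6],"angular": [0,0,0]},{"hand": 1,"xyz": [0,0,1.1],"angular": [0,0,0]},{"hand": 1,"xyz": [0,0,1.2],"angular": [0,0,0]},{"hand": 1,"xyz": [0,0,1.2],"angular": [0,0,0]}])

```text
time_s: 20.65
tcp_pos: [639.0, 137.8, 85.3]
eef_rot: [[0.828, 0.56, 0.0], [0.56, -0.828, -0.0], [0.0, 0.0, -1.0]]
force: [-0.6, -0.8, -1.5]
gripper_width: 0.237
```

Request:
send_rows(targets=[{"hand": 1,"xyz": [0,0,0.2],"angular": [0,0,0]},{"hand": 1,"xyz": [0,0,0.3],"angular": [0,0,0]},{"hand": 1,"xyz": [0,0,0.3],"angular": [0,0,0]}])

```text
time_s: 20.95
tcp_pos: [639.3, 138.0, 83.0]
eef_rot: [[0.828, 0.56, 0.001], [0.56, -0.828, 0.0], [0.001, 0.0, -1.0]]
force: [-0.3, 0.3, 1.1]
gripper_width: 0.235
```

Contact. Release and rise.

Request:
send_rows(targets=[{"hand": 4,"xyz": [0,0,0],"angular": [0,0,0]},{"hand": 4,"xyz": [0,0,0],"angular": [0,0,0]},{"hand": 4,"xyz": [0,0,0],"angular": [0,0,0]},{"hand": 4,"xyz": [0,0,-4],"angular": [0,0,0]},{"hand": 5,"xyz": [0,0,-9],"angular": [0,0,0]},{"hand": 5,"xyz": [0,0,-9],"angular": [0,0,0]}])

```text
time_s: 21.55
tcp_pos: [641.9, 138.2, 182.0]
eef_rot: [[0.828, 0.56, 0.014], [0.56, -0.828, 0.002], [0.013, 0.006, -1.0]]
force: [0.0, 0.8, 0.7]
gripper_width: 0.582
```

```bash
python3 - <<'E'
from tins import *
run("17",84)
it=cv2.imread("pics/side17.png")
for a,c in blobs("side",it,(280,200,410,400)): print(c,onz("side",c,69))
go((622.5,-178,180))
E
```

```text
top [(17, array([247.2, 234.7]), array([633., 142.,  87.])), (45, array([375.3, 241.8]), array([ 621., -178.,   87.])), (50, array([218.5, 254.8]), array([581., 211.,  87.]))]
side [(104, array([309. , 313.2]), array([636., 150.,  84.])), (109, array([325. , 341.4]), array([583., 225.,  84.]))]
tin [635.94 143.72  76.98] 8.530767439913049
tin [583.73 214.16  71.78] 13.891458904645196
[308.97 313.17] [638.95 135.82  69.  ]
[324.97 341.45] [585.07 211.57  69.  ]
t21.65 tcp [640.  137.9 174.8] xyz cm: [-19.15  25.19  -0.55]
```

Request:
send_rows(targets=[{"hand": 5,"xyz": [-2,2.6,-1],"angular": [0,0,0]},{"hand": 5,"xyz": [-19.2,25.2,-0.5],"angular": [0,0,0]},{"hand": 5,"xyz": [-19.2,25.2,-0.5],"angular": [0,0,0]},{"hand": 5,"xyz": [-19.2,25.2,-0.5],"angular": [0,0,0]},{"hand": 5,"xyz": [-19.2,25.2,-0.5],"angular": [0,0,0]},{"hand": 5,"xyz": [-19.2,25.2,-0.5],"angular": [0,0,0]},{"hand": 5,"xyz": [-19.2,25.2,-0.5],"angular": [0,0,0]},{"hand": 5,"xyz": [-19.2,25.2,-0.5],"angular": [0,0,0]},{"hand": 5,"xyz": [-19.2,25.2,-0.5],"angular": [0,0,0]}])

```text
time_s: 22.55
tcp_pos: [620.5, -178.9, 175.0]
eef_rot: [[0.829, 0.559, -0.003], [0.559, -0.829, 0.002], [-0.002, -0.003, -1.0]]
force: [0.4, -0.8, -0.6]
gripper_width: 0.588
```

```bash
python3 - <<'E'
from tins import *
run("18",84)
go((622.5,-178.5,180));go((622.5,-178.5,96))
E
```

```text
top [(51, array([249.4, 234.5]), array([633., 137.,  87.])), (50, array([218.5, 254.8]), array([581., 211.,  87.]))]
side [(75, array([342.4, 227.4]), array([ 623., -181.,   84.])), (104, array([309. , 313.2]), array([636., 150.,  84.])), (108, array([325. , 341.7]), array([582., 226.,  84.]))]
tin [637.29 138.75  71.86] 13.85764135981464
tin [583.71 214.29  71.05] 14.641620742609692
t22.65 tcp [ 621.1 -177.3  176. ] xyz cm: [ 0.05  0.18 -0.4 ]
t22.65 tcp [ 621.1 -177.3  176. ] xyz cm: [0.06 0.2  8.  ]
```

Request:
send_rows(targets=[{"hand": 5,"xyz": [0.1,0.1,4.5],"angular": [0,0,0]},{"hand": 5,"xyz": [0.1,0.1,8.2],"angular": [0,0,0]},{"hand": 5,"xyz": [0.1,0.1,8.2],"angular": [0,0,0]},{"hand": 1,"xyz": [0.1,0.1,8.2],"angular": [0,0,0]},{"hand": 1,"xyz": [0.1,0.1,8.2],"angular": [0,0,0]},{"hand": 1,"xyz": [0.1,0.1,8.2],"angular": [0,0,0]},{"hand": 1,"xyz": [0.1,0.1,8.2],"angular": [0,0,0]}], newtons=40)

```text
time_s: 23.35
tcp_pos: [623.7, -178.8, 98.1]
eef_rot: [[0.828, 0.561, 0.004], [0.561, -0.828, -0.001], [0.003, 0.003, -1.0]]
force: [-0.2, 1.1, 5.5]
gripper_width: 0.236
```

Request:
send_rows(targets=[{"hand": 1,"xyz": [0,0,-1],"angular": [0,0,0]},{"hand": 1,"xyz": [0,0,-5],"angular": [0,0,0]},{"hand": 1,"xyz": [0,0,-9.5],"angular": [0,0,0]},{"hand": 1,"xyz": [0,0,-9.5],"angular": [0,0,0]}])

```text
time_s: 23.75
tcp_pos: [624.9, -179.8, 200.0]
eef_rot: [[0.828, 0.56, 0.013], [0.56, -0.828, -0.005], [0.008, 0.011, -1.0]]
force: [-0.2, 0.3, 0.3]
gripper_width: 0.239
```

```bash
python3 - <<'E'
from tins import *
run("19",84)
s=status.observe(); print(s['gripper_width']*85,s['force'],s['tcp_pos'])
go((524,152,195));go((524,152,83))
E
```

```text
top [(51, array([249.4, 234.5]), array([633., 137.,  87.])), (49, array([218.4, 254.8]), array([581., 211.,  87.]))]
side [(104, array([309. , 313.2]), array([636., 150.,  84.])), (109, array([325. , 341.6]), array([582., 225.,  84.]))]
tin [637.29 138.75  71.86] 13.85764135981464
tin [583.74 214.36  71.66] 13.995904298100902
20.38636664490304 [ 0.55 -0.74 -1.91] [ 623.26 -179.15  192.97]
t23.85 tcp [ 623.3 -179.2  193. ] xyz cm: [ 10.33 -32.99  -0.29]
t23.85 tcp [ 623.3 -179.2  193. ] xyz cm: [ 10.3  -33.03  10.91]
```

View pics/top19.png

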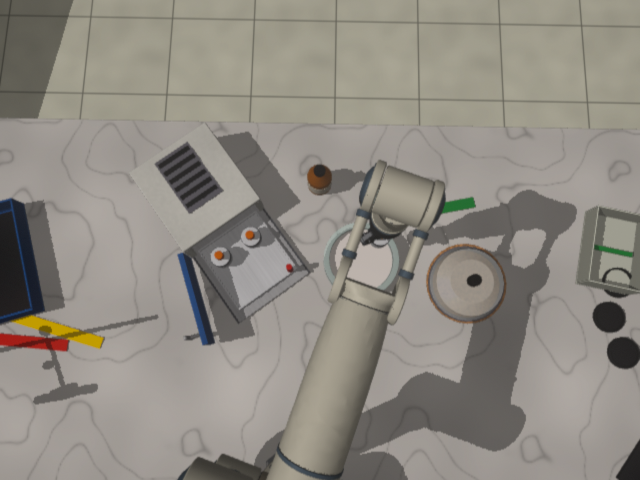

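Request:
send_rows(targets=[{"hand": 1,"xyz": [1.1,-3.7,0],"angular": [0,0,0]},{"hand": 1,"xyz": [2.4,-7.7,0],"angular": [0,0,0]},{"hand": 1,"xyz": [3.7,-11.9,0],"angular": [0,0,0]},{"hand": 1,"xyz": [5.0,-16.1,0],"angular": [0,0,0]},{"hand": 1,"xyz": [6.3,-20.3,0],"angular": [0,0,0]},{"hand": 1,"xyz": [7.6,-24.5,0],"angular": [0,0,0]},{"hand": 1,"xyz": [8.9,-28.6,0],"angular": [0,0,0]},{"hand": 1,"xyz": [9.8,-31.5,0],"angular": [0,0,0]},{"hand": 1,"xyz": [10.3,-33,0],"angular": [0,0,0]},{"hand": 1,"xyz": [10.3,-33,3],"angular": [0,0,0]}])

```text
time_s: 24.85
tcp_pos: [524.0, 154.4, 163.4]
eef_rot: [[0.827, 0.563, 0.006], [0.563, -0.827, 0.002], [0.006, 0.002, -1.0]]
force: [0.6, -0.6, -0.9]
gripper_width: 0.231
```

Request:
send_rows(targets=[{"hand": 1,"xyz": [0,0,3],"angular": [0,0,0]},{"hand": 1,"xyz": [0,0,5.5],"angular": [0,0,0]},{"hand": 1,"xyz": [0,0,6.3],"angular": [0,0,0]},{"hand": 1,"xyz": [0,0,6.3],"angular": [0,0,0]}])

```text
time_s: 25.25
tcp_pos: [522.0, 151.5, 95.0]
eef_rot: [[0.829, 0.56, -0.004], [0.56, -0.829, -0.001], [-0.004, -0.001, -1.0]]
force: [0.6, -0.2, -1.0]
gripper_width: 0.235
```

```bash
python3 - <<'E'
from tins import *
s=status.observe(); print(s['gripper_width']*85,s['force'],s['tcp_pos'])
cv2.imwrite("pics/side20.png",viewer.read_camera("side")[200:400,200:460].repeat(3,0).repeat(3,1)[:600])
go((524,152,83))
E
```

```text
19.964566640381353 [ 0.56 -0.23 -1.03] [521.99 151.45  95.02]
t25.30 tcp [522.9 151.8  97. ] xyz cm: [0.1  0.04 1.4 ]
```

View pics/side20.png

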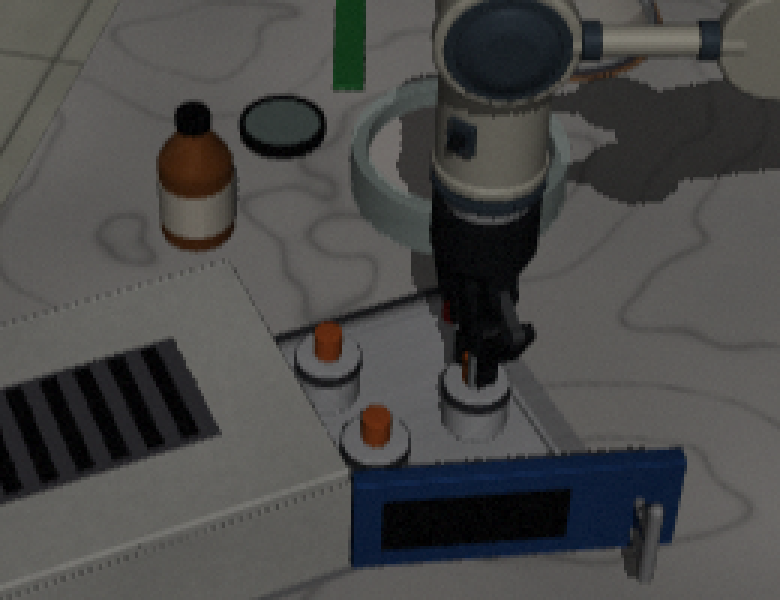

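Request:
send_rows(targets=[{"hand": 1,"xyz": [0.2,0,0.6],"angular": [0,0,0]},{"hand": 1,"xyz": [0.2,0,1.1],"angular": [0,0,0]},{"hand": 1,"xyz": [0.2,0,1.3],"angular": [0,0,0]},{"hand": 1,"xyz": [0.2,0,1.5],"angular": [0,0,0]},{"hand": 1,"xyz": [0.2,0,1.5],"angular": [0,0,0]}])

```text
time_s: 25.8
tcp_pos: [524.9, 153.6, 83.1]
eef_rot: [[0.828, 0.56, 0.001], [0.56, -0.828, 0.0], [0.001, 0.0, -1.0]]
force: [-1.0, 0.6, 3.3]
gripper_width: 0.24
```

Request:
send_rows(targets=[{"hand": 4,"xyz": [0,0,0],"angular": [0,0,0]},{"hand": 4,"xyz": [0,0,0],"angular": [0,0,0]},{"hand": 4,"xyz": [0,0,0],"angular": [0,0,0]},{"hand": 4,"xyz": [0,0,-4],"angular": [0,0,0]},{"hand": 4,"xyz": [0,0,-9],"angular": [0,0,0]},{"hand": 0,"xyz": [-5,7,-10],"angular": [0,0,0]},{"hand": 0,"xyz": [-8,11,-10],"angular": [0,0,0]},{"hand": 0,"xyz": [-12,15,-10],"angular": [0,0,0]},{"hand": 0,"xyz": [-12,15,-10],"angular": [0,0,0]}])

```text
time_s: 26.7
tcp_pos: [508.8, -40.2, 182.5]
eef_rot: [[0.828, 0.56, 0.001], [0.56, -0.828, -0.001], [0.0, 0.001, -1.0]]
force: [0.4, 0.5, 0.2]
gripper_width: -0.001
```

```bash
python3 - <<'E'
from tins import *
run("21",69,ct=(180,190,310,330))
import fit2
it=cv2.imread("pics/top21.png");iS=cv2.imread("pics/side21.png")
uv={}
for n,im,(x0,y0,x1,y1) in(("top",it,(275,250,310,285)),("side",iS,(335,275,370,315))):
    b,g,r=[im[y0:y1,x0:x1,i].astype(int) for i in range(3)]
    m=(r>90)&(r>2.5*g)&(r>2.5*b); v,u=np.nonzero(m); print(n,len(u),u.min()+x0,u.max()+x0,v.min()+y0,v.max()+y0,u.mean()+x0,v.mean()+y0)
    uv[n]=(u.mean()+x0,v.mean()+y0)
cv2.imwrite("pics/z21.png",np.hstack([cv2.resize(it[190:350,160:340],(400,356)),cv2.resize(iS[260:420,270:450],(400,356))]))
print(tri(uv)); s=status.observe(); print(s['tcp_pos'],s['qpos'])
E
```

```text
top [(51, array([249.4, 234.5]), array([636., 139.,  72.])), (50, array([218.5, 254.8]), array([583., 214.,  72.])), (52, array([241.2, 279.5]), array([522., 154.,  72.]))]
side [(104, array([309. , 313.2]), array([639., 136.,  69.])), (106, array([357.3, 326.8]), array([524., 152.,  69.])), (109, array([325. , 341.4]), array([585., 212.,  69.]))]
tin [637.29 138.75  71.86] 3.935259739855441
tin [583.74 214.16  71.78] 3.3675924403828126
tin [522.8  154.3   71.21] 3.049658746015628Traceback (most recent call last):
  File "<stdin>", line 8, in <module>
    return umr_minimum(a, axis, None, out, keepdims, initial, where)
ValueError: zero-size array to reduction operation minimum which has no identity
```

```bash
python3 - <<'E'
from tins import *
it=cv2.imread("pics/top21.png");iS=cv2.imread("pics/side21.png")
cv2.imwrite("pics/z21.png",np.hstack([cv2.resize(it[190:350,160:340],(400,356)),cv2.resize(iS[260:420,270:450],(400,356))]))
s=status.observe(); print(s['tcp_pos'],s['qpos'])
# post from top9/side9 red
it=cv2.imread("pics/top13.png");iS=cv2.imread("pics/side13.png")
for n,im,(x0,y0,x1,y1) in(("top",it,(275,250,310,285)),("side",iS,(335,275,370,315))):
    hs=cv2.cvtColor(im,cv2.COLOR_BGR2HSV)[y0:y1,x0:x1]
    m=((hs[...,0]<3)|(hs[...,0]>174))&(hs[...,1]>130); v,u=np.nonzero(m); print(n,len(u))
    if len(u): print(u.min()+x0,u.max()+x0,v.min()+y0,v.max()+y0,u.mean()+x0,v.mean()+y0)
E
```

```text
[508.66 -42.7  182.39] [-0.15 -0.15  1.59 -0.    1.71  0.83]
top 29
286 291 264 270 288.82758620689657 267.2413793103448
side 135
348 354 285 307 350.85185185185185 295.6148148148148
```

View pics/z21.png

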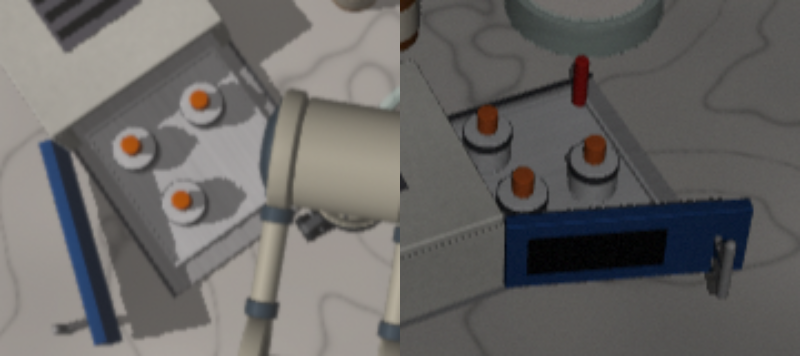

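```bash
python3 - <<'E'
from h import *
print(onz("side",(350.85,295.6),49),onz("top",(288.8,266.5),79),tri(dict(top=(288.8,266.5),side=(351.2,286.5))))
P=np.array([557,37.]);y=.64;c,s=np.cos(y),np.sin(y)
for d in(-20,-40,-15,186,180): print(d,P+d*np.array([c,s]))
go((557-32,37-24,182));go((557-32,37-24,60))
E
```

```text
[558.97  35.15  49.  ] [555.8   36.35  79.  ] [557.59  36.36  79.59]
-20 [540.96  25.06]
-40 [524.92  13.11]
-15 [544.97  28.04]
186 [706.19 148.08]
180 [701.38 144.5 ]
t26.80 tcp [508.7 -42.7 182.4] xyz cm: [ 4.45 -3.73  0.03]
t26.80 tcp [508.7 -42.7 182.4] xyz cm: [ 4.46 -3.75 12.23]
```

Request:
send_rows(targets=[{"hand": 0,"xyz": [2.2,-1.8,0],"angular": [0,0,0]},{"hand": 0,"xyz": [4.4,-3.7,0],"angular": [0,0,-0.04]},{"hand": 0,"xyz": [4.4,-3.7,0],"angular": [0,0,-0.04]},{"hand": 0,"xyz": [4.4,-3.7,4],"angular": [0,0,-0.04]},{"hand": 0,"xyz": [4.4,-3.7,8],"angular": [0,0,-0.04]},{"hand": 0,"xyz": [4.4,-3.7,10.6],"angular": [0,0,-0.04]},{"hand": 0,"xyz": [4.4,-3.7,10.6],"angular": [0,0,-0.04]}])

```text
time_s: 27.5
tcp_pos: [522.0, 17.4, 71.2]
eef_rot: [[0.805, 0.593, -0.009], [0.593, -0.805, 0.0], [-0.007, -0.005, -1.0]]
force: [-1.4, 0.1, -0.1]
gripper_width: -0.001
```

```bash
python3 - <<'E'
from tins import *
s=status.observe(); print(s['tcp_pos'],s['force'],np.arctan2(s['eef_rot'][1,0],s['eef_rot'][0,0]))
cv2.imwrite("pics/side22.png",viewer.read_camera("side")[240:400,270:470].repeat(4,0).repeat(4,1)[:600])
go((557-32,37-24,75));go((557-15,37-11.5,75));go((557-15.2+149.2,37-11.3+111.1,75))
E
```

```text
[522.03  17.45  71.19] [-1.35  0.08 -0.07] 0.6349291429357211
t27.55 tcp [523.6  17.4  74.3] xyz cm: [-0.14  0.43 -0.07]
t27.55 tcp [523.6  17.4  74.3] xyz cm: [ 1.97  0.44 -0.08]
t27.55 tcp [523.6  17.4  74.3] xyz cm: [20.56  0.31 -0.14]
```

View pics/side22.png

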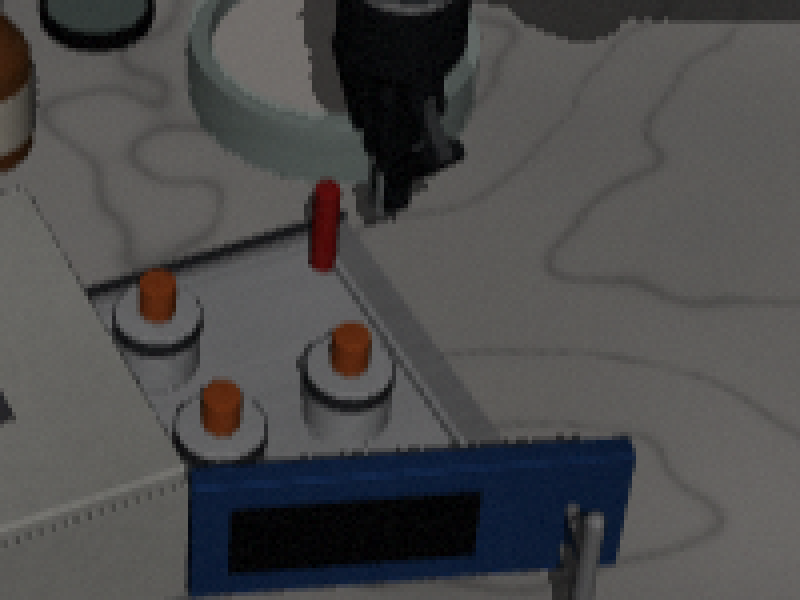

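Request:
send_rows(targets=[{"hand": 0,"xyz": [0.5,0.4,0],"angular": [0,0,0]},{"hand": 0,"xyz": [1.2,0.4,0],"angular": [0,0,0]},{"hand": 0,"xyz": [1.8,0.4,0],"angular": [0,0,0]},{"hand": 0,"xyz": [2.3,0.4,0],"angular": [0,0,0]},{"hand": 0,"xyz": [2.9,0.4,0],"angular": [0,0,0]},{"hand": 0,"xyz": [3.7,0.4,0],"angular": [0,0,0]},{"hand": 0,"xyz": [4.7,0.4,0],"angular": [0,0,0]},{"hand": 0,"xyz": [5.8,0.4,0],"angular": [0,0,0]},{"hand": 0,"xyz": [6.8,0.4,0],"angular": [0,0,0]},{"hand": 0,"xyz": [7.3,0.4,0],"angular": [0,0,0]}])

```text
time_s: 28.55
tcp_pos: [587.0, 58.2, 75.9]
eef_rot: [[0.805, 0.593, -0.0], [0.593, -0.805, 0.0], [0.0, -0.0, -1.0]]
force: [-2.4, -0.8, 0.8]
gripper_width: 0.001
```

```bash
python3 - <<'E'
from tins import *
s=status.observe(); print(s['tcp_pos'],s['force'])
cv2.imwrite("pics/side23.png",viewer.read_camera("side")[240:400,270:470].repeat(4,0).repeat(4,1)[:600])
E
```

```text
[586.96  58.18  75.9 ] [-2.38 -0.79  0.8 ]
```

View pics/side23.png

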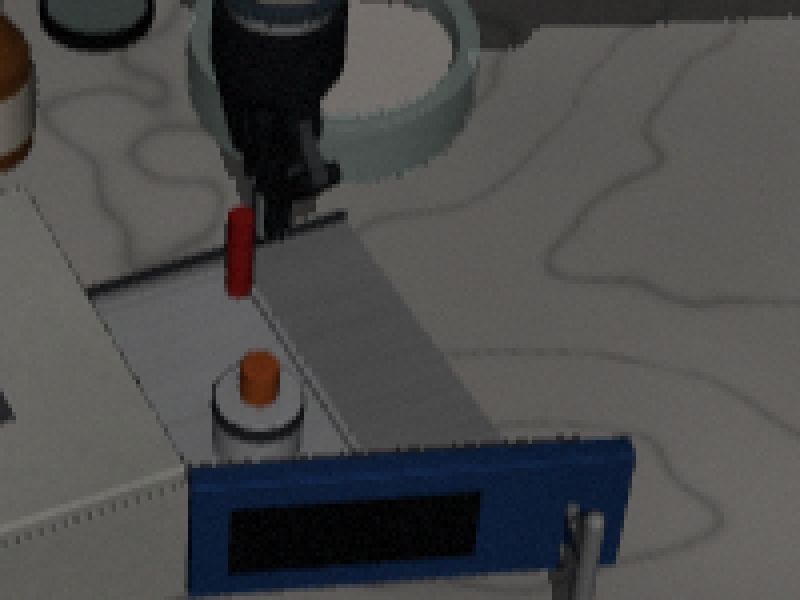

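Request:
send_rows(targets=[{"hand": 0,"xyz": [0.5,0,0],"angular": [0,0,0]},{"hand": 0,"xyz": [1.2,0,0],"angular": [0,0,0]},{"hand": 0,"xyz": [2.2,0,0],"angular": [0,0,0]},{"hand": 0,"xyz": [3.3,0,0],"angular": [0,0,0]},{"hand": 0,"xyz": [4.4,0,0],"angular": [0,0,0]},{"hand": 0,"xyz": [5.5,0,0],"angular": [0,0,0]},{"hand": 0,"xyz": [6.6,0,0],"angular": [0,0,0]},{"hand": 0,"xyz": [7.7,0,0],"angular": [0,0,0]},{"hand": 0,"xyz": [8.7,0,0],"angular": [0,0,0]},{"hand": 0,"xyz": [9.4,0,0],"angular": [0,0,0]}])

```text
time_s: 29.6
tcp_pos: [662.7, 113.7, 76.2]
eef_rot: [[0.805, 0.593, 0.0], [0.593, -0.805, 0.0], [0.0, 0.0, -1.0]]
force: [-2.9, 0.1, 0.1]
gripper_width: 0.001
```

Request:
send_rows(targets=[{"hand": 0,"xyz": [0.5,0,0],"angular": [0,0,0]},{"hand": 0,"xyz": [1.0,0,0],"angular": [0,0,0]},{"hand": 0,"xyz": [1.5,0,0],"angular": [0,0,0]},{"hand": 0,"xyz": [2.0,0,0],"angular": [0,0,0]},{"hand": 0,"xyz": [2.4,0,0],"angular": [0,0,0]},{"hand": 0,"xyz": [2.4,0,0],"angular": [0,0,0]}])

```text
time_s: 30.2
tcp_pos: [681.9, 127.5, 76.4]
eef_rot: [[0.805, 0.593, 0.001], [0.593, -0.805, 0.0], [0.001, 0.001, -1.0]]
force: [-0.2, -0.4, -0.7]
gripper_width: 0.003
```

```bash
python3 - <<'E'
from tins import *
s=status.observe(); print(s['tcp_pos'],s['force'])
cv2.imwrite("pics/side24.png",viewer.read_camera("side")[240:400,270:470].repeat(4,0).repeat(4,1)[:600])
E
```

```text
[681.94 127.54  76.42] [-0.21 -0.4  -0.7 ]
```

View pics/side24.png

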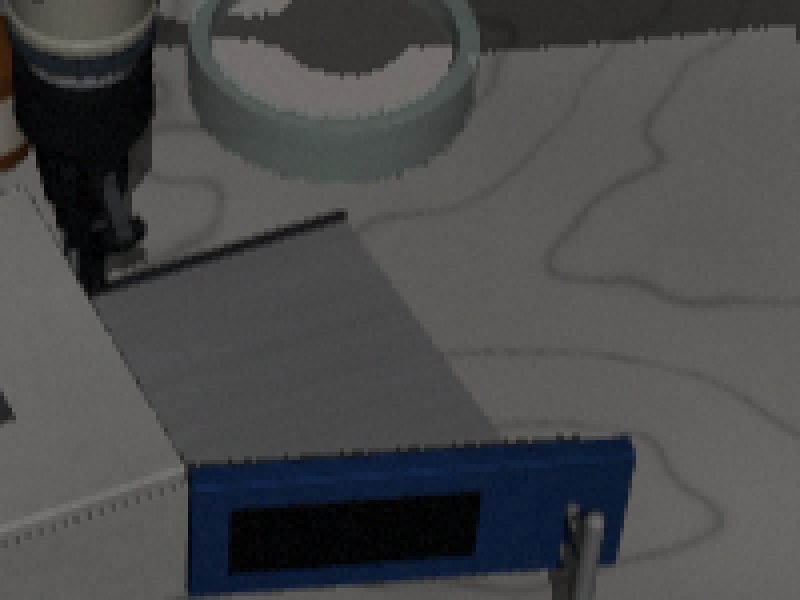

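Request:
send_rows(targets=[{"hand": 0,"xyz": [0.3,0,0],"angular": [0,0,0]},{"hand": 0,"xyz": [0.6,0,0],"angular": [0,0,0]},{"hand": 0,"xyz": [0.6,0,0],"angular": [0,0,0]}])

```text
time_s: 30.55
tcp_pos: [686.5, 131.0, 76.4]
eef_rot: [[0.805, 0.593, 0.001], [0.593, -0.805, 0.0], [0.001, 0.0, -1.0]]
force: [-1.0, -0.2, 0.4]
gripper_width: -0.003
```

Request:
send_rows(targets=[{"hand": 0,"xyz": [0.3,0,0],"angular": [0,0,0]},{"hand": 0,"xyz": [0.5,0,0],"angular": [0,0,0]},{"hand": 0,"xyz": [0.5,0,0],"angular": [0,0,0]}])

```text
time_s: 30.85
tcp_pos: [687.8, 132.0, 76.3]
eef_rot: [[0.805, 0.593, -0.007], [0.593, -0.805, -0.003], [-0.007, -0.001, -1.0]]
force: [-14.2, -8.3, 6.3]
gripper_width: 0.003
```

Request:
send_rows(targets=[{"hand": 0,"xyz": [-1.5,0,0],"angular": [0,0,0]},{"hand": 0,"xyz": [-3.5,0,0],"angular": [0,0,0]},{"hand": 0,"xyz": [-4,0,0],"angular": [0,0.15,0]},{"hand": 0,"xyz": [-4,0,0],"angular": [0,0.3,0]},{"hand": 0,"xyz": [-4,0,0.3],"angular": [0,0.42,0]},{"hand": 0,"xyz": [-4,0,0.4],"angular": [0,0.5,0]},{"hand": 0,"xyz": [-4,0,0.4],"angular": [0,0.5,0]}])

```text
time_s: 31.55
tcp_pos: [655.9, 109.0, 70.3]
eef_rot: [[0.709, 0.591, 0.385], [0.519, -0.806, 0.284], [0.478, -0.002, -0.878]]
force: [0.2, 0.3, -0.6]
gripper_width: 0.005
```

```bash
python3 - <<'E'
from tins import *
s=status.observe(); print(s['tcp_pos'],s['force'],s['eef_rot'],s['qpos'])
im=viewer.read_camera("side");cv2.imwrite("pics/side25.png",cv2.resize(im[220:380,250:450],None,fx=4,fy=4)[:600])
im=viewer.read_camera("top");cv2.imwrite("pics/top25.png",cv2.resize(im[150:300,180:340],None,fx=4,fy=4)[:600])
E
```

```text
[655.92 108.98  70.27] [ 0.2   0.34 -0.65] [[ 0.71  0.59  0.38]
 [ 0.52 -0.81  0.28]
 [ 0.48 -0.   -0.88]] [-0.03 -0.02  1.74  0.35  1.05  0.79]
```

View pics/side25.png

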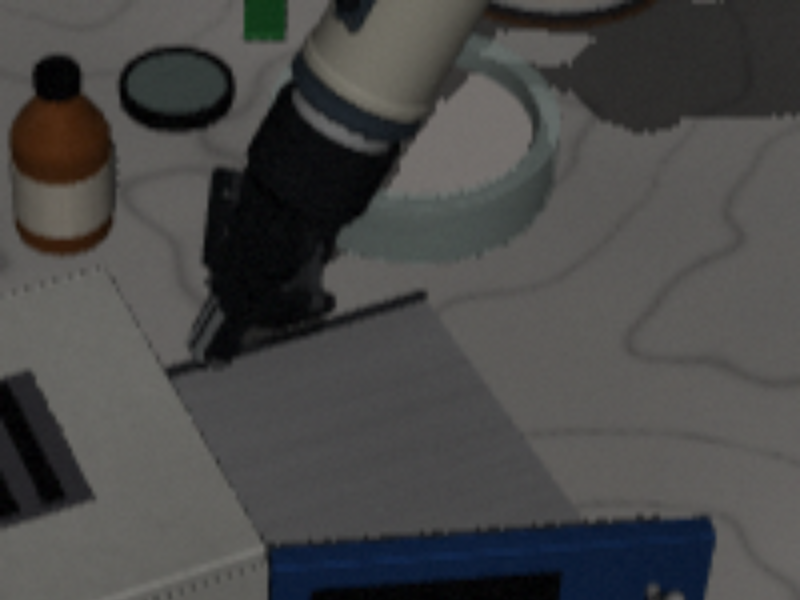

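View pics/top25.png

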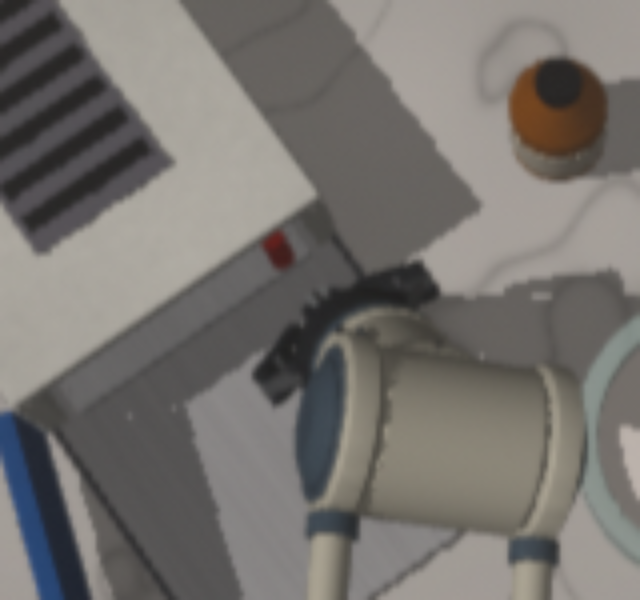

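Request:
send_rows(targets=[{"hand": 0,"xyz": [0.88,0,0.48],"angular": [0,0,0]},{"hand": 0,"xyz": [1.76,0,0.96],"angular": [0,0,0]},{"hand": 0,"xyz": [2.38,0,1.3],"angular": [0,0,0]},{"hand": 0,"xyz": [2.64,0,1.43],"angular": [0,0,0]},{"hand": 0,"xyz": [2.9,0,1.58],"angular": [0,0,0]},{"hand": 0,"xyz": [2.9,0,1.58],"angular": [0,0,0]}])

```text
time_s: 32.25
tcp_pos: [684.6, 130.0, 72.0]
eef_rot: [[0.707, 0.593, 0.386], [0.521, -0.805, 0.284], [0.479, -0.0, -0.878]]
force: [0.4, 0.1, 0.7]
gripper_width: -0.002
```

Request:
send_rows(targets=[{"hand": 0,"xyz": [0.26,0,0.14],"angular": [0,0,0]},{"hand": 0,"xyz": [0.35,0,0.19],"angular": [0,0,0]},{"hand": 0,"xyz": [0.35,0,0.19],"angular": [0,0,0]}])

```text
time_s: 32.55
tcp_pos: [687.5, 131.9, 72.0]
eef_rot: [[0.707, 0.593, 0.386], [0.52, -0.805, 0.284], [0.479, -0.0, -0.878]]
force: [-1.7, 0.6, -0.4]
gripper_width: 0.002
```

Request:
send_rows(targets=[{"hand": 0,"xyz": [0.18,0,0.1],"angular": [0,0,0]},{"hand": 0,"xyz": [0.35,0,0.19],"angular": [0,0,0]},{"hand": 0,"xyz": [0.35,0,0.19],"angular": [0,0,0]}])

```text
time_s: 32.85
tcp_pos: [690.3, 134.0, 71.9]
eef_rot: [[0.707, 0.593, 0.384], [0.521, -0.805, 0.284], [0.478, -0.0, -0.879]]
force: [-5.8, -2.7, 1.9]
gripper_width: -0.002
```

Request:
send_rows(targets=[{"hand": 0,"xyz": [0.18,0,0.1],"angular": [0,0,0]},{"hand": 0,"xyz": [0.26,0,0.14],"angular": [0,0,0]},{"hand": 0,"xyz": [0.26,0,0.14],"angular": [0,0,0]}])

```text
time_s: 33.15
tcp_pos: [690.9, 134.4, 71.6]
eef_rot: [[0.709, 0.594, 0.38], [0.523, -0.805, 0.282], [0.474, -0.001, -0.881]]
force: [-20.6, -10.7, 10.3]
gripper_width: 0.002
```

Request:
send_rows(targets=[{"hand": 0,"xyz": [-1.8,0,-1],"angular": [0,0,0]},{"hand": 0,"xyz": [-4.4,0,-2.4],"angular": [0,0,0]},{"hand": 0,"xyz": [-8,0,-8],"angular": [0,0,0]},{"hand": 0,"xyz": [-12,0,-14],"angular": [0,-0.15,0]},{"hand": 0,"xyz": [-14,0,-16],"angular": [0,-0.3,0]},{"hand": 0,"xyz": [-14,0,-16],"angular": [0,-0.45,0]},{"hand": 0,"xyz": [-14,0,-16],"angular": [0,-0.5,0]},{"hand": 0,"xyz": [-14,0,-16],"angular": [0,-0.5,0]}])

```text
time_s: 33.95
tcp_pos: [533.7, 18.5, 146.3]
eef_rot: [[0.805, 0.594, 0.002], [0.594, -0.805, 0.0], [0.001, 0.001, -1.0]]
force: [-0.3, -0.6, -0.1]
gripper_width: 0.001
```

```bash
python3 - <<'E'
from tins import *
s=status.observe(); print(s['tcp_pos'],s['force'],s['eef_rot'],s['qpos'])
im=viewer.read_camera("top");cv2.imwrite("pics/top26f.png",im);cv2.imwrite("pics/top26.png",cv2.resize(im[180:280,160:300],None,fx=5.5,fy=5.5,interpolation=cv2.INTER_CUBIC)[:600])
E
```

```text
[533.7   18.49 146.29] [-0.29 -0.56 -0.05] [[ 0.8   0.59  0.  ]
 [ 0.59 -0.8   0.  ]
 [ 0.    0.   -1.  ]] [-0.03 -0.08  1.59  0.    1.64  0.91]
```

View pics/top26.png

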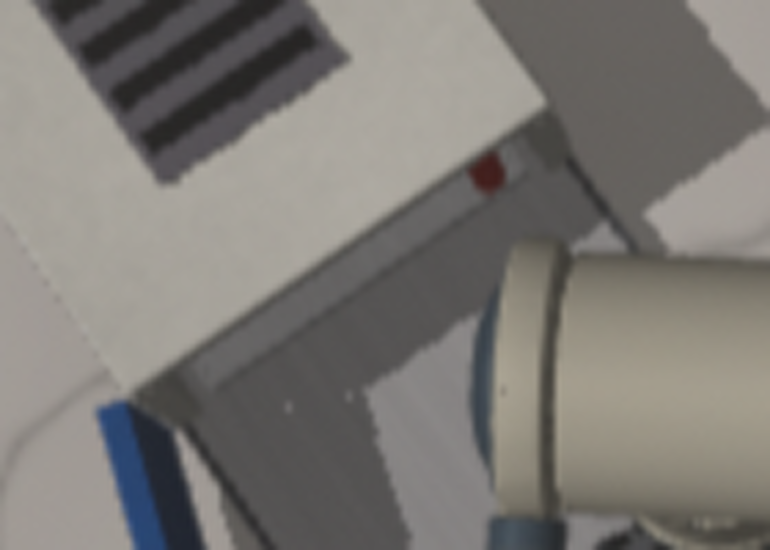

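```bash
python3 - <<'E'
from h import *
from fit2 import w
p=np.load("p.npy").copy()
im=cv2.imread("pics/top26f.png")[180:280,160:300]; o=cv2.resize(im,None,fx=5.5,fy=5.5,interpolation=cv2.INTER_CUBIC)
def pt(a): return tuple(((proj("top",w(p,a,1))-[160,180])*5.5).astype(int).tolist())
for ext,col in((0,(0,255,0)),(10,(0,255,255))):
    p[3]=ext
    for z in(15,21): cv2.line(o,pt((5,-92,z)),pt((5,92,z)),col,1)
    cv2.circle(o,pt((13,-75,79)),3,col,-1)
p[3]=0
for z in(10,98,112): cv2.line(o,pt((0,-115,z)),pt((0,115,z)),(255,0,0),1)
cv2.imwrite("pics/top26o.png",o)
E
```

```text
(no output)
```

View pics/top26o.png

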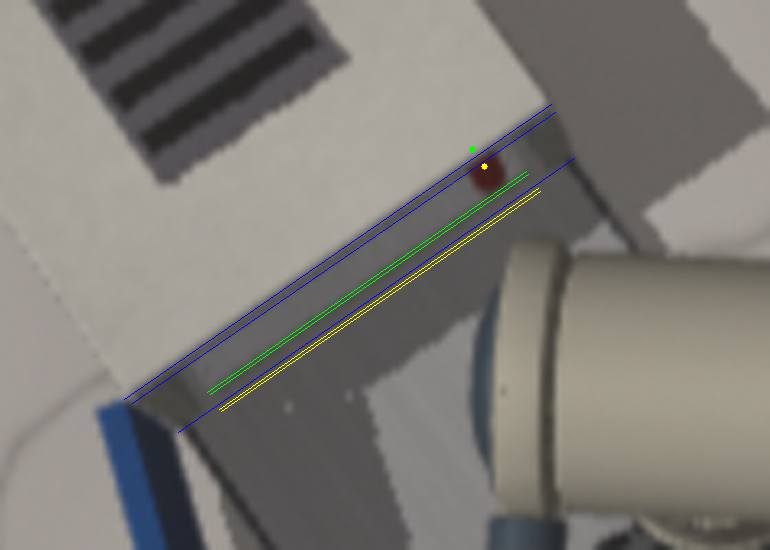

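```bash
python3 - <<'E'
from h import *
from fit2 import w
p=np.load("p.npy").copy(); p[3]=0
im=cv2.imread("pics/top26f.png").astype(float)
# profile along x at local y, z=15 plane: average over y
for y0,y1 in((-60,-20),(-20,20),(20,60)):
  out=[]
  for x in range(-20,31,2):
    v=[]
    for y in np.linspace(y0,y1,30):
        u=proj("top",w(p,(x,y,15),0)); v.append(cv2.getRectSubPix(im.astype(np.float32),(1,1),tuple(map(float,u)))[0,0].mean())
    out.append((x,int(np.mean(v))))
  print(y0,out)
for z in (15,40,60,79): print(z,(proj("top",w(p,(5,-75,z),0))-[160,180])*5.5)
E
```

```text
-60 [(-20, 85), (-18, 85), (-16, 85), (-14, 84), (-12, 85), (-10, 85), (-8, 85), (-6, 84), (-4, 84), (-2, 84), (0, 84), (2, 84), (4, 82), (6, 79), (8, 82), (10, 91), (12, 97), (14, 100), (16, 100), (18, 100), (20, 100), (22, 100), (24, 96), (26, 89), (28, 94), (30, 119)]
-20 [(-20, 84), (-18, 84), (-16, 84), (-14, 84), (-12, 84), (-10, 84), (-8, 84), (-6, 84), (-4, 84), (-2, 84), (0, 84), (2, 83), (4, 81), (6, 79), (8, 82), (10, 91), (12, 97), (14, 99), (16, 100), (18, 100), (20, 99), (22, 99), (24, 95), (26, 89), (28, 94), (30, 120)]
20 [(-20, 83), (-18, 83), (-16, 83), (-14, 83), (-12, 83), (-10, 83), (-8, 83), (-6, 83), (-4, 83), (-2, 83), (0, 83), (2, 82), (4, 80), (6, 78), (8, 82), (10, 91), (12, 97), (14, 99), (16, 99), (18, 99), (20, 99), (22, 98), (24, 94), (26, 88), (28, 93), (30, 118)]
15 [499.32 194.76]
40 [492.75 182.87]
60 [487.33 173.05]
79 [482.03 163.45]
```

```bash
python3 - <<'E'
from h import *
go((374,274.5,185))
E
```

```text
t34.00 tcp [533.2  18.4 145.5] xyz cm: [  2.4  -30.06  -3.94]
```

Request:
send_rows(targets=[{"hand": 0,"xyz": [0,-1,-4],"angular": [0,0,-0.14]},{"hand": 3,"xyz": [0.4,-5,-4],"angular": [0,0,-0.28]},{"hand": 5,"xyz": [0.7,-9,-4],"angular": [0,0,-0.42]},{"hand": 5,"xyz": [1,-13,-4],"angular": [0,0,-0.56]},{"hand": 5,"xyz": [1.4,-17,-4],"angular": [0,0,-0.7]},{"hand": 5,"xyz": [1.7,-21,-4],"angular": [0,0,-0.84]},{"hand": 5,"xyz": [2,-25,-4],"angular": [0,0,-0.98]},{"hand": 5,"xyz": [2.4,-29,-4],"angular": [0,0,-1.12]},{"hand": 5,"xyz": [2.4,-30.1,-4],"angular": [0,0,-1.25]},{"hand": 5,"xyz": [2.4,-30.1,-4],"angular": [0,0,-1.25]}])

```text
time_s: 35.0
tcp_pos: [372.2, 275.6, 185.1]
eef_rot: [[-0.313, 0.95, -0.0], [0.95, 0.313, 0.001], [0.001, 0.0, -1.0]]
force: [0.1, -0.3, 0.6]
gripper_width: 0.586
```

```bash
python3 - <<'E'
from tins import *
s=status.observe(); print(s['tcp_pos'],s['force'],s['eef_rot'],s['qpos'],s['gripper_width'])
im=viewer.read_camera("side");cv2.imwrite("pics/side27.png",cv2.resize(im[230:400,280:480],None,fx=3.5,fy=3.5))
im=viewer.read_camera("top");cv2.imwrite("pics/top27.png",cv2.resize(im[180:380,100:300],None,fx=3,fy=3)[:600])
go((374,274.5,150));go((374,274.5,101))
R=s['eef_rot'];t=s['tcp_pos']
for y in(-32,32): print((proj("side",t+R@np.array([0,y,17]))-[280,230])*3.5)
print((proj("side",(374,274.5,111))-[280,230])*3.5)
E
```

```text
[372.21 275.55 185.07] [ 0.1  -0.34  0.63] [[-0.31  0.95 -0.  ]
 [ 0.95  0.31  0.  ]
 [ 0.    0.   -1.  ]] [ 0.56 -0.29  1.7   0.    1.73  0.24] 0.5858202060717282
t35.10 tcp [373.4 274.  185.2] xyz cm: [0.03 0.07 3.52]
t35.10 tcp [373.4 274.  185.2] xyz cm: [0.03 0.07 8.42]
[566.9  415.91]
[454.28 423.23]
[495.43 484.52]
```

View pics/side27.png

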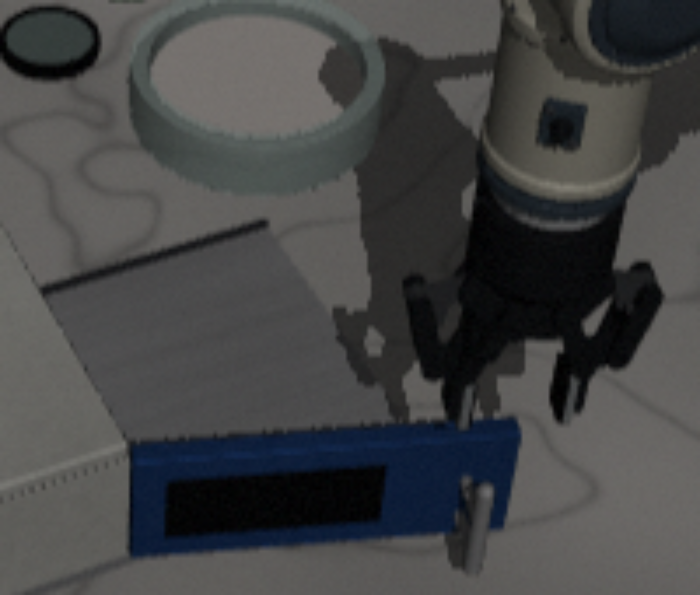

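View pics/top27.png

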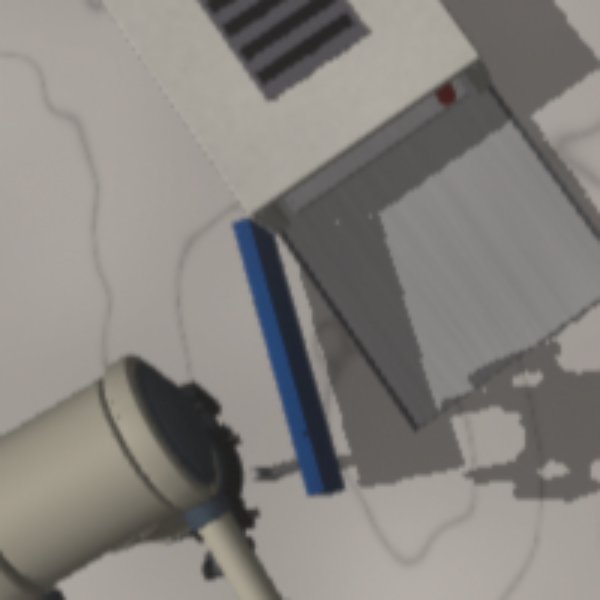

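```bash
python3 - <<'E'
from h import *
im=cv2.imread("pics/top27.png");cv2.imwrite("pics/a.png",cv2.resize(im[400:540,200:400],None,fx=4,fy=4,interpolation=cv2.INTER_CUBIC))
S=(280+486/3.5,230+487/3.5)
print(onz("side",S,111)); 
for T in((100+258/3,180+472/3),(100+264/3,180+474/3)): print(T,tri(dict(side=S,top=T)),onz("top",T,111))
E
```

```text
[379.11 277.57 111.  ]
(186.0, 337.33333333333337) [378.38 274.06 106.91] [377.8  273.09 111.  ]
(188.0, 338.0) [377.56 270.25 102.48] [376.33 268.25 111.  ]
```

View pics/a.png

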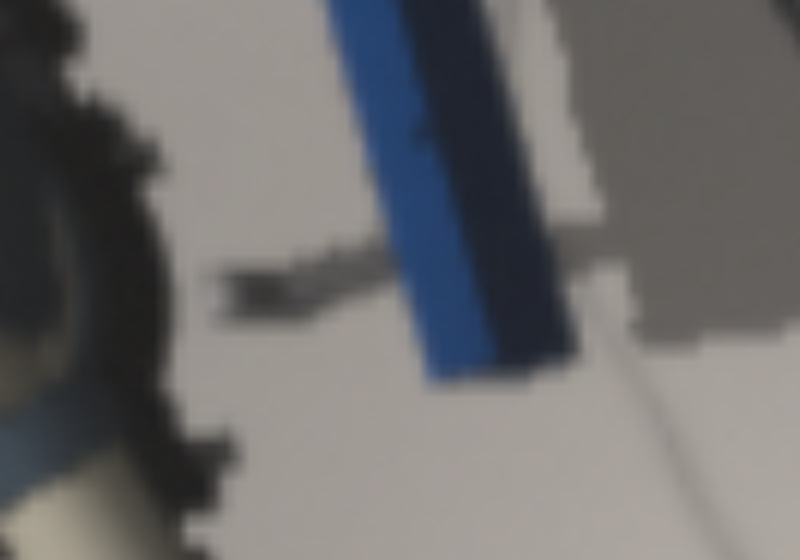

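Request:
send_rows(targets=[{"hand": 5,"xyz": [0,0.3,3],"angular": [0,0,0]},{"hand": 5,"xyz": [0,0.3,6.5],"angular": [0,0,0]},{"hand": 5,"xyz": [0,0.3,8.4],"angular": [0,0,0]},{"hand": 5,"xyz": [0,0.3,8.4],"angular": [0,0,0]},{"hand": 0,"xyz": [0,0.3,8.4],"angular": [0,0,0]},{"hand": 0,"xyz": [0,0.3,8.4],"angular": [0,0,0]},{"hand": 0,"xyz": [0,0.3,8.4],"angular": [0,0,0]},{"hand": 0,"xyz": [0,0.3,8.4],"angular": [0,0,0]},{"hand": 0,"xyz": [0,0.3,8.4],"angular": [0,0,0]},{"hand": 0,"xyz": [0,0.3,8.4],"angular": [0,0,0]}], newtons=40)

```text
time_s: 36.1
tcp_pos: [377.9, 275.7, 103.6]
eef_rot: [[-0.308, 0.951, 0.005], [0.951, 0.308, 0.002], [0.0, 0.005, -1.0]]
force: [5.4, 0.2, 3.3]
gripper_width: 0.108
```

```bash
cat arc.py | sed 's/a=-(step\*i)/a=step*i/' > arc2.py; python3 - <<'E'
from h import *
s=status.observe(); print(s['tcp_pos'],s['force'],s['gripper_width']*85)
E
python3 arc2.py 0 0.14 14; sed -n 5,9p arc2.py
```

```text
[377.92 275.68 103.62] [5.39 0.25 3.31] 9.220703404304075
201.6614123466605 [377.92 275.68 103.62]
1 [382. 248. 104.] [-2.8 -0.5 -0. ]
2 [390. 221. 104.] [-5.6 -0.5 -0. ]
3 [402. 195. 104.] [-8.4 -0.2 -0. ]
4 [417. 171. 104.] [-11.1   0.5   0. ]
5 [435. 150. 104.] [-13.7   1.6   0. ]
6 [456. 131. 104.] [-16.2   3.    0. ]
7 [480. 115. 104.] [-18.4   4.7   0. ]
8 [505. 103. 104.] [-20.3   6.8   0. ]
9 [532.  95. 104.] [-22.    9.1   0. ]
10 [560.  90. 104.] [-23.2  11.6   0.1]
11 [588.  90. 104.] [-24.2  14.3   0.1]
12 [616.  93. 104.] [-24.7  17.    0.1]
13 [643. 100. 104.] [-24.9  19.8   0.1]
14 [669. 111. 104.] [-24.7  22.7   0.1]
d=t[:2]-H;print(np.hypot(*d),t)
for i in range(1,int(n)+1):
    a=step*i;c,q=np.cos(a),np.sin(a);pp=np.array([H[0]+c*d[0]-q*d[1],H[1]+q*d[0]+c*d[1],t[2]])
    print(i,pp.round(0),(R.T@(pp-t)/10).round(1))
```

```bash
python3 - <<'E'
from h import *
from scipy.optimize import least_squares
P=np.array([[649.2,98.8],[467,118.4],[374.5,275],[377.9,275.7]])
wt=np.array([1,.7,.5,1])
r=least_squares(lambda h:wt*(np.hypot(*(P-h).T)-206.16),[580,293]);print(r.x,r.fun/wt)
E
sed -i 's/\[579,291.\]/[582.5,292.]/' arc2.py; python3 arc2.py 0 0.14 7
```

```text
[581.87 292.6 ] [-1.    2.5   1.95 -1.49]
205.22856415039132 [377.92 275.68 103.62]
1 [382. 247. 104.] [-2.8 -0.5 -0. ]
2 [390. 220. 104.] [-5.7 -0.5 -0. ]
3 [402. 194. 104.] [-8.6 -0.2 -0. ]
4 [418. 170. 104.] [-11.3   0.5   0. ]
5 [437. 148. 104.] [-14.    1.6   0. ]
6 [458. 129. 104.] [-16.4   3.1   0. ]
7 [482. 113. 104.] [-18.7   4.9   0. ]
```

Request:
send_rows(targets=[{"hand": 0,"xyz": [-1.4,-0.3,0],"angular": [0,0,0]},{"hand": 0,"xyz": [-2.8,-0.5,0],"angular": [0,0,0]},{"hand": 0,"xyz": [-5.7,-0.5,0],"angular": [0,0,0]},{"hand": 0,"xyz": [-8.6,-0.2,0],"angular": [0,0,0]},{"hand": 0,"xyz": [-11.3,0.5,0],"angular": [0,0,0]},{"hand": 0,"xyz": [-14,1.6,0],"angular": [0,0,0]},{"hand": 0,"xyz": [-16.4,3.1,0],"angular": [0,0,0]},{"hand": 0,"xyz": [-18.7,4.9,0],"angular": [0,0,0]},{"hand": 0,"xyz": [-18.7,4.9,0],"angular": [0,0,0]}])

```text
time_s: 37.0
tcp_pos: [484.4, 114.2, 103.5]
eef_rot: [[-0.308, 0.951, 0.007], [0.951, 0.308, 0.007], [0.004, 0.009, -1.0]]
force: [5.8, 10.3, 2.2]
gripper_width: 0.109
```

```bash
python3 - <<'E'
from h import *
s=status.observe(); print(s['tcp_pos'],s['force'],s['gripper_width']*85)
im=viewer.read_camera("side");cv2.imwrite("pics/side28.png",cv2.resize(im[230:400,270:470],None,fx=3.5,fy=3.5))
im=viewer.read_camera("top");cv2.imwrite("pics/top28.png",cv2.resize(im[180:380,100:300],None,fx=3,fy=3)[:600])
E
python3 arc2.py 0 0.14 8
```

```text
[484.44 114.19 103.52] [ 5.77 10.27  2.16] 9.234929589769271
203.0642619411011 [482.96 115.01 103.51]
1 [509. 103. 104.] [-1.9  2.1  0. ]
2 [536.  94. 104.] [-3.6  4.4  0. ]
3 [564.  90. 104.] [-4.9  6.9  0. ]
4 [592.  89. 104.] [-5.8  9.6  0. ]
5 [620.  93. 104.] [-6.4 12.4  0.1]
6 [648. 100. 104.] [-6.5 15.2  0.1]
7 [674. 111. 104.] [-6.3 18.   0.1]
8 [698. 125. 104.] [-5.7 20.8  0.1]
```

View pics/side28.png

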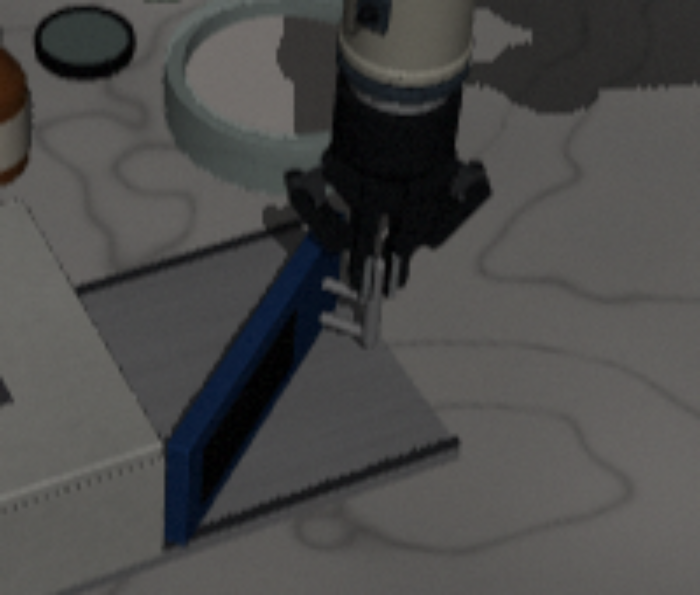

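Request:
send_rows(targets=[{"hand": 0,"xyz": [-1.9,2.2,0],"angular": [0,0,0]},{"hand": 0,"xyz": [-3.5,4.5,0],"angular": [0,0,0]},{"hand": 0,"xyz": [-4.8,7.0,0],"angular": [0,0,0]},{"hand": 0,"xyz": [-5.7,9.7,0],"angular": [0,0,0]},{"hand": 0,"xyz": [-6.2,12.4,0],"angular": [0,0,0]},{"hand": 0,"xyz": [-6.3,14.5,0],"angular": [0,0,0]},{"hand": 0,"xyz": [-6.3,14.5,0],"angular": [0,0,0]}])

```text
time_s: 37.8
tcp_pos: [640.0, 100.5, 103.5]
eef_rot: [[-0.311, 0.95, 0.003], [0.95, 0.311, 0.005], [0.004, 0.004, -1.0]]
force: [-2.3, 5.9, 5.2]
gripper_width: 0.109
```

```bash
python3 - <<'E'
from h import *
s=status.observe(); print(s['tcp_pos'],s['force'],s['gripper_width']*85)
im=viewer.read_camera("side");cv2.imwrite("pics/side29.png",cv2.resize(im[230:400,250:450],None,fx=3.5,fy=3.5))
E
python3 arc2.py 0 0.05 4
```

```text
[640.01 100.54 103.46] [-2.25  5.86  5.16] 9.239914984798691
199.91048288760518 [639.2  100.3  103.44]
1 [649. 103. 103.] [-0.  1.  0.]
2 [658. 107. 103.] [0. 2. 0.]
3 [667. 111. 103.] [0.1 3.  0. ]
4 [676. 115. 103.] [0.3 4.  0. ]
```

View pics/side29.png

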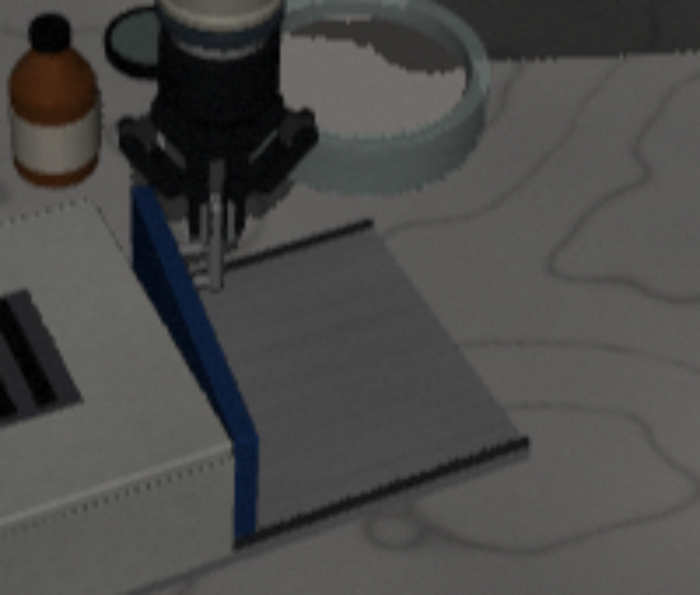

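Request:
send_rows(targets=[{"hand": 0,"xyz": [0,0.7,0],"angular": [0,0,0]},{"hand": 0,"xyz": [0,1.2,0],"angular": [0,0,0]},{"hand": 0,"xyz": [0,1.7,0],"angular": [0,0,0]},{"hand": 0,"xyz": [0,1.7,0],"angular": [0,0,0]}])

```text
time_s: 38.25
tcp_pos: [654.3, 105.7, 103.5]
eef_rot: [[-0.311, 0.95, 0.001], [0.95, 0.311, 0.005], [0.004, 0.002, -1.0]]
force: [-1.9, 6.5, 5.9]
gripper_width: 0.105
```

Request:
send_rows(targets=[{"hand": 0,"xyz": [0,0.4,0],"angular": [0,0,0]},{"hand": 0,"xyz": [0,0.8,0],"angular": [0,0,0]},{"hand": 0,"xyz": [0,0.8,0],"angular": [0,0,0]}])

```text
time_s: 38.55
tcp_pos: [661.5, 108.6, 103.5]
eef_rot: [[-0.312, 0.95, 0.0], [0.95, 0.312, 0.005], [0.005, 0.002, -1.0]]
force: [-3.7, 7.3, 5.7]
gripper_width: 0.112
```

Request:
send_rows(targets=[{"hand": 0,"xyz": [0,0.3,0],"angular": [0,0,0]},{"hand": 0,"xyz": [0,0.5,0],"angular": [0,0,0]},{"hand": 0,"xyz": [0,0.5,0],"angular": [0,0,0]}])

```text
time_s: 38.85
tcp_pos: [662.2, 108.4, 103.4]
eef_rot: [[-0.31, 0.951, -0.01], [0.951, 0.31, 0.002], [0.005, -0.009, -1.0]]
force: [-21.5, 2.5, 13.0]
gripper_width: 0.108
```

```bash
python3 - <<'E'
from h import *
s=status.observe(); print(s['tcp_pos'],s['force'],s['gripper_width']*85)
im=viewer.read_camera("side");cv2.imwrite("pics/side30.png",cv2.resize(im[230:400,250:450],None,fx=3.5,fy=3.5))
E
```

```text
[662.23 108.44 103.36] [-21.53   2.55  13.  ] 9.171729383247374
```

View pics/side30.png

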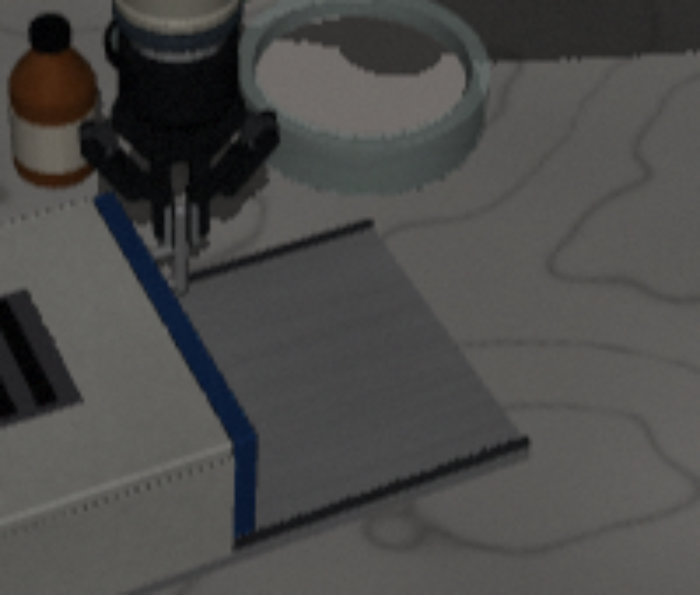

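Request:
send_rows(targets=[{"hand": 2.4,"xyz": [0,0,0],"angular": [0,0,0]},{"hand": 2.4,"xyz": [0,0,0],"angular": [0,0,0]},{"hand": 2.4,"xyz": [0,-0.3,0],"angular": [0,0,0]},{"hand": 2.4,"xyz": [0,-0.3,0],"angular": [0,0,0]}])

```text
time_s: 39.3
tcp_pos: [663.4, 105.6, 101.5]
eef_rot: [[-0.309, 0.951, -0.0], [0.951, 0.309, -0.0], [0.0, -0.0, -1.0]]
force: [0.2, -0.2, 0.5]
gripper_width: 0.284
```

Request:
send_rows(targets=[{"hand": 2.4,"xyz": [0,0,-2],"angular": [0,0,0]},{"hand": 2.4,"xyz": [0,0,-6],"angular": [0,0,0]},{"hand": 2.4,"xyz": [0,0,-10],"angular": [0,0,0]},{"hand": 2.4,"xyz": [4,-6,-10],"angular": [0,0,0]},{"hand": 2.4,"xyz": [0,-13,-10],"angular": [0,0,0]},{"hand": 2.4,"xyz": [0,-20,-10],"angular": [0,0,0]},{"hand": 2.4,"xyz": [0,-24,-10],"angular": [0,0,0]},{"hand": 2.4,"xyz": [0,-24,-10],"angular": [0,0,0]}])

```text
time_s: 40.1
tcp_pos: [434.7, 31.5, 201.3]
eef_rot: [[-0.309, 0.951, 0.0], [0.951, 0.309, -0.0], [-0.0, 0.0, -1.0]]
force: [-0.4, -0.2, 1.3]
gripper_width: 0.282
```

```bash
python3 - <<'E'
from h import *
s=status.observe(); print(s['tcp_pos'],s['force'],s['gripper_width']*85,s['time_s'])
a=viewer.read_camera("side");cv2.imwrite("pics/side31.png",a)
b=viewer.read_camera("top");cv2.imwrite("pics/top31.png",b)
cv2.imwrite("pics/z31.png",np.hstack([cv2.resize(b[110:310,120:320],(400,400),interpolation=cv2.INTER_CUBIC),cv2.resize(a[240:440,160:360],(400,400),interpolation=cv2.INTER_CUBIC)]))
import ov
p=ov.p.copy();p[4]=0;p[3]=0
cv2.imwrite("pics/z31o.png",ov.draw("side",a,(240,240,420,400),4,p)[:600])
E
```

```text
[434.74  31.53 201.32] [-0.38 -0.23  1.35] 23.98211587711467 40.1
```

View pics/z31.png

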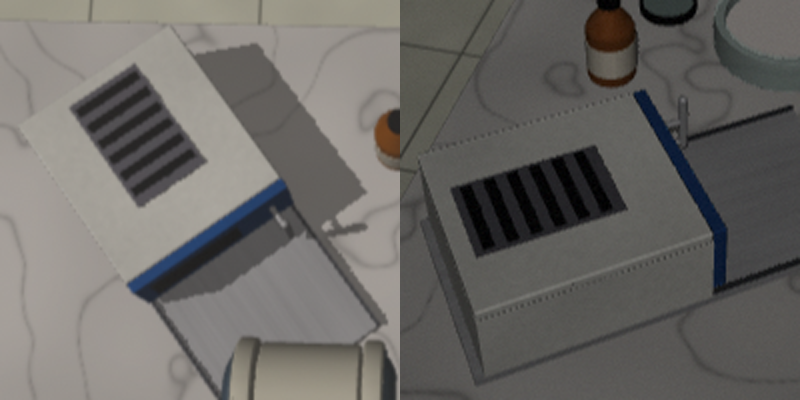

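View pics/z31o.png

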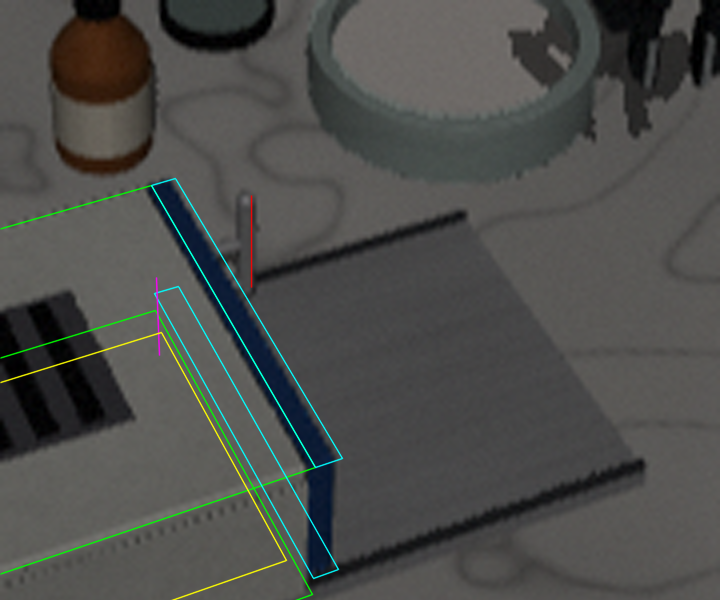

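View pics/side31.png

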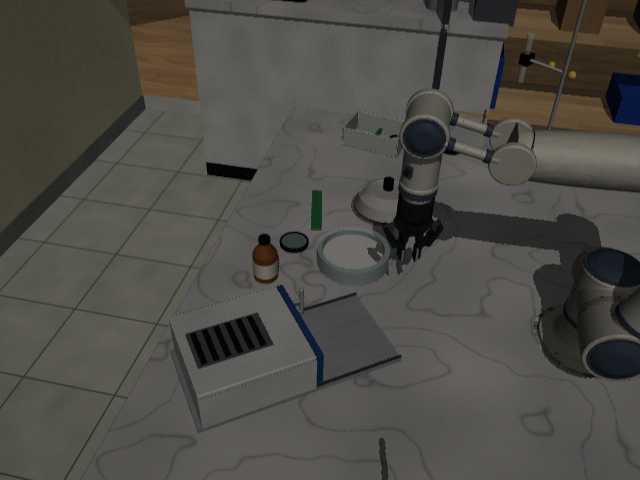

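```bash
python3 - <<'E'
from h import *
from fit2 import w
p=np.load("p.npy").copy()
im=cv2.imread("pics/top26f.png").astype(np.float32)
def prof(z,xs,y0,y1):
    return [(x,int(np.mean([cv2.getRectSubPix(im,(1,1),tuple(map(float,proj("top",w(p,(x,y,z),0)))))[0,0].mean() for y in np.linspace(y0,y1,40)]))) for x in xs]
print("z112",prof(112,range(-16,17,2),-60,60))
print("z10",prof(10,range(-10,20,2),-112,-104), prof(10,range(-10,20,2),104,112))
E
```

```text
z112 [(-16, 91), (-14, 97), (-12, 99), (-10, 100), (-8, 100), (-6, 100), (-4, 98), (-2, 92), (0, 89), (2, 108), (4, 138), (6, 157), (8, 163), (10, 164), (12, 164), (14, 164), (16, 164)]
z10 [(-10, 75), (-8, 74), (-6, 73), (-4, 72), (-2, 72), (0, 70), (2, 68), (4, 68), (6, 67), (8, 67), (10, 68), (12, 68), (14, 68), (16, 68), (18, 68)] [(-10, 70), (-8, 72), (-6, 71), (-4, 68), (-2, 67), (0, 68), (2, 68), (4, 68), (6, 67), (8, 68), (10, 68), (12, 68), (14, 68), (16, 67), (18, 67)]
```

```bash
python3 - <<'E'
from station import ctrl,status
print(ctrl.close_job()); print(status.observe()['time_s'])
E
```

```text
the job is handed in; nothing more can be done
None
the job is handed in; nothing more can be done
```

The job is handed in after about 40 s of robot time. The lid is off, all three tins are on the tray, and the oven is shut with the tray inside.

**What I did:**
- I lifted the lid by its knob and set it upright on the cork mat.
- I swung the door open to about 1.87 rad by its handle.
- I stood the three tins that were there on the tray. They were about 90 mm apart, and none had been knocked from its place in any view I checked.
- I pushed the tray in by its post. A first push with the tool vertical stopped short, most likely because the fingers met the top of the oven doorway. I backed off, tilted the gripper and pushed to a hard stop at about 23 N.
- I closed the door by its handle until it stopped, at about 22 N, and then moved the arm clear.

**Last checks:**
- **Door:** it looks flush with the oven front, with no gap in the side view.
- **Lid:** it was centred on the mat right after placing, and still shows there in the final side view.
- **Other items:** the bottle, magnifier and ruler look unmoved, and the desiccator is empty.
- **Tray:** its front edge sits where a fully home tray should be, but only to about 2–4 mm. My position estimate for the oven was 3–5 mm off in depth, so the hard stop is my main evidence that the tray is home.
- **Tins:** all three stood upright just before the push. Part-way in, only one was still in view, also upright. I could not see any of them once they were inside the oven.

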